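Lay a culture flask down against the back stop

ROBOT

A 6-joint arm with a two-finger parallel gripper is mounted at the origin on the work surface. World frame = base frame: x ahead of the robot, y to its left, z up, the work surface at z = 0. Lengths are in m, angles in rad, forces in N, time in s.
With the tool pointing down it reaches from about 0.375 to 0.75 m from the base axis. Payload 9 kg.
Tool frame: the origin (TCP) lies between the finger pads; the fingertips stand 17 mm ahead of it and the grasp point (between the pads) lies 2 mm behind it; y points along the fingers, x is the direction in which the jaws open and shut, and the axes are right-handed (so a half turn about y gives the same grasp; the last joint's range is limited). The gripper opens to 85 mm and grips with 20 to 120 N. Pads are 22 mm wide; open, the fingers measure 114 mm over their backs; the gripper's body (76 mm by 85 mm) begins 54 mm behind the grasp point. The pads swing forward as they close: fully open they stand 13 mm farther back than shut.
Start: joints at [-1.383, 0.104, 0.097, 1.564, 0, 1.353], TCP at [0.237, -0.551, 0.217] pointing down, gripper open.
Joint ranges: [-2.99, 2.99], [-0.84, 1.86], [-1.1, 1.16], [-1.84, 2.11], [-1.51, 1.56], [-3.14, 3.14]. Speed limits (rad/s): [2.22, 2.22, 2.57, 3.14, 3.14, 3.14].

INTERFACE

Orientations are given as a unit quaternion [w, x, y, z].
In Python, from rig import manip, cams, spot_in, silhouettes, mark_of gives the robot as it stands. The module is installed in compiled form; this text tells all that it offers.
- The arm moves only by the tool arm_command, never from a script. Its argument "moves" is a list of rows, each an object of numbers: "dx", "dy", "dz": the shift along the tool's x, y, z in cm; "turn": the turn about the tool's y in rad; "jaw": the gripper's target within -1 to 1 (shut at 1, half-way at 0, fully open at -1). A call has 1 to 8 rows; each row shifts and turns the pose as measured when the row begins, along the tool's axes as they then stand; what a row does not reach is not made up. A row lasts 1/8 s, in which the tool goes at most 62.5 mm and 10.7 degrees, less where a joint would pass 70% of its speed; a pose out of reach is approached as far as the arm can. A call is refused whole if a number of a shift passes 6.25 or a number of a turn 0.188, either way. A call with a gripper value outside its range is refused whole. The fingers move at their own pace and stop on an object; "squeeze" is the grip in N (left out, the last holds). Time passes only in rows, so rows that do not move let the fingers close. It gives the time, the measured TCP pose, the force and the opening at its end, in the units of the state.
- manip.state(): the state, without advancing time (a new reading comes with each control period).
- cams.capture(name): name is "scene" or "top" or "wrist"; returns a dict with "image" (420x560x3 uint8, red, green, blue), "mtx" (3x3 intrinsics, pixels), "rvec" (rotation vector, rad) and "tvec" (3), from world to camera coordinates, as OpenCV has them; the wrist camera has in their place "T_tool_cam" (4x4, takes a point from camera to tool coordinates, whose origin is the TCP and whose axes are the tool frame's). Camera axes: x right, y down, z forward; pixel columns grow to the right and rows downward; lengths in m; the calibration is good to about 2 mm. A picture is of the moment at which its call begins: read the wrist's pose just before it. There is no depth.
- manip.job_done(): hands the job in, once; it reports no verdict.
Trained networks look in a picture, given as the dict that the camera call returned (one of the last four; its "shot" number tells which), for a name from the list of things; names that differ only in an ending like _2 or _b are one class to them, and where a whole thing is asked for, a point or a joint stands for the part that bears it (a point fixed in the world has none). Each returns a list of dicts, best first, with "score" (0 to 1); they miss things now and then, are a little off and sometimes report something else, mostly with a low value. They report only what shows in the picture. A call takes as long as a camera call. They do not tell look-alikes from the thing itself.
- spot_in(picture, name): "extent" ([left, top, right, bottom] in pixels, round what is visible of it).
- silhouettes(picture, name): "pixels" (420x560 bool, what is visible of it) and "extent" ([left, top, right, bottom] in pixels, round what is visible of it).
- mark_of(picture, name): "pixel" ([column, row] in pixels: a listed point, or the origin of a listed thing).
The state is a dict: "clock": time; "q": joint angles; "joint_velocities": joint speeds; "tau": joint torques, N m; "position": TCP position; "eef_rot": TCP orientation; "wrist_force": force on the tool from outside, world axes, zero at the start; "moment": the same for the moment, N m; "finger_gap": finger opening in m.
Only numpy, scipy, OpenCV 4.12 (cv2) and the standard library are available. Lean on these libraries where they do the work, as an engineer would, in place of code of your own. Each camera call takes 0.05 s, during which the arm holds its last target.

TASK

Tip the upright culture flask over and lay it gently on its broad side on the raised metal stand, cap out over the open front edge and base pushed flat against the stand's back stop. Push and support it with the fingers only, lowering it all the way rather than letting it drop; do not grip it or lift it off the stand, leave the other bottles alone, and finish clear of everything.

Things in the scene. Friction and masses are not known exactly. Their poses are not given: they have to be found in the camera images.
- flask: Clear flat plastic culture flask standing on the stand, broad faces front and back: 34 mm thick (x), 82 mm wide (y), 150 mm tall (z). Box body to 105, shoulders to 122, thin neck, white cap 30 diameter from 128 to 150. Origin: centre of base. About 110 g. Its back face starts some 6 to 12 mm before the back stop, nearly parallel to it; tilted about 16 degrees it topples by itself.
- flask_cap (a point): Centre of the top of the flask's cap, on the flask's z axis 150 mm from its base.
- stand: Fixed sheet-steel stand: level plate 150 mm wide (y), top 60 mm above the bench, reaching from an upright back stop (42 mm high) 118 mm forward (-x, towards the robot) to an open front edge. Origin: on the bench under the middle of the stop's front face; +x points into the stop. Legs stand 46 back from the front edge, free space below it. The flask laid against the stop juts 32 mm over it.
- squeeze_bottle: Bystander: tapering blue squeeze bottle, 62 mm wide at the foot, 160 mm tall; origin at the centre of its underside.
- reagent_bottle: Bystander: bottle 60 mm in diameter, 130 mm tall; origin at the centre of its underside.
- jar: Bystander: jar 60 mm in diameter, 70 mm tall; origin at the centre of its underside.
Not all that is in view belongs to the job. Several things look just like the stand: the one meant starts farthest to the robot's right. Several things have the shape of the flask; the one meant has the colours described above.

How it is judged:
On the way:
1. the flask leans well over towards the front edge, its base still on the plate (angle between flask's own z axis and vertical between 0.6 and 1.3 rad and x of flask_cap in the frame of stand below -0.09 m), for 0.2 s.
At the end, for the whole second after the job is handed in: The flask lies still and flat (within about 5 degrees) on a broad side on the plate, cap to the front, base within 6 mm of the back stop and square to it within 0.1 rad, its middle within 35 mm of the plate's middle line (angle between flask's own z axis and vertical between 1.49 and 1.65 rad and angle between flask's own y axis and vertical between 1.49 and 1.65 rad and height (world z) of flask between 0.071 and 0.083 m and x of flask in the frame of stand above -0.006 m and x of flask_cap in the frame of stand below -0.13 m and y of flask in the frame of stand between -0.035 and 0.035 m and angle between the z axis of flask and the x axis of stand, either way round below 0.1 rad and linear speed of flask below 0.02 m/s and angular speed of flask below 0.1 rad/s); the robot touches nothing.
It fails at once if the flask falls or is flung over (turns faster than 4 rad/s; lowered to within about 5 degrees before letting go it stays below this) (angular speed of flask above 4 rad/s).
It fails at once if the flask is lifted off the stand (base centre more than 98 mm above the bench) (height (world z) of flask above 0.098 m).
It fails at once if the flask is gripped, or pressed with more than 20 N, before it lies flat (contact force between the fingers and flask above 20 N and angle between flask's own z axis and vertical below 1.4 rad).
It fails at once if a bystander bottle is moved by more than 20 mm or tipped (distance of any of squeeze_bottle, reagent_bottle, jar from where it was at the start of the episode above 0.02 m or angle between any of squeeze_bottle, reagent_bottle, jar's own z axis and vertical above 0.3 rad).
It also fails if it takes over 64 s, if anything falls off the work surface, if the arm or the gripper's body presses on something with over 40 N, if the wrist force passes 120 N, or if a joint passes its speed limit or range.

## Working session

There is one attempt and no reset: what is moved stays moved. The work goes in short steps, Python scripts to look and compute and a tool call to move; the robot and the scene stay as the last step left them, time stands still between calls to the robot, and variables do not carry over. Pictures are saved under pics/ and viewed, and the job is handed in when it is done.

Besides the shell and the picture viewer there is one more tool, called after "Emit:" as name([rows], argument=value, ...), one row to a line, values as JSON. arm_command: Moves the arm, as the interface text tells. Its arguments: {"type":"object","properties":{"moves":{"type":"array"},"squeeze":{"type":"number"}},"required":["moves"]}

```bash
mkdir -p pics; cat > h.py <<'E'
import numpy as np,cv2
from rig import manip,cams,spot_in,silhouettes,mark_of
def shot(n,f=None):
    p=cams.capture(n)
    if f: cv2.imwrite('pics/'+f,p['image'][:,:,::-1])
    return p
def ray(p,px):
    R=cv2.Rodrigues(np.array(p['rvec'],float))[0];t=np.array(p['tvec'],float).ravel()
    u=cv2.undistortPoints(np.array([[px]],float),np.array(p['mtx'],float),None)[0,0]
    return -R.T@t, R.T@np.array([u[0],u[1],1])
def atz(p,px,z):
    o,d=ray(p,px);return o+d*(z-o[2])/d[2]
def proj(p,X):
    return cv2.projectPoints(np.array(X,float).reshape(-1,1,3),np.array(p['rvec'],float),np.array(p['tvec'],float),np.array(p['mtx'],float),None)[0].reshape(-1,2)
E
python3 - <<'E'
from h import *
np.set_printoptions(precision=4,suppress=True)
print(manip.state())
for n in ['scene','top','wrist']:
    p=shot(n,n+'1.png')
    print(n,p['shot'])
    if n!='wrist': print('campos',ray(p,[280,210]))
    else: print(p['T_tool_cam'])
    for k in ['flask','flask_cap','stand','squeeze_bottle','reagent_bottle','jar']:
        a=spot_in(p,k) if k!='flask_cap' else []
        m=mark_of(p,k)
        print(k,[(np.round(x['extent']),round(x['score'],2)) for x in a],[(np.round(x['pixel'],1),round(x['score'],2)) for x in m])
E
```

```text
{'clock': 0.0, 'q': array([-1.3827,  0.1047,  0.0964,  1.5639, -0.    ,  1.3531]), 'joint_velocities': array([ 0.0004, -0.0012, -0.0005,  0.0011, -0.0006, -0.0008]), 'tau': array([ -0.0016, -55.6934,  50.365 ,   0.0167,  -0.0005,  -0.    ]), 'position': array([ 0.2368, -0.5509,  0.2161]), 'eef_rot': array([ 0.5908, -0.5901,  0.3893, -0.3887]), 'wrist_force': array([-0.3375,  0.7   , -0.5023]), 'moment': array([-0.0196,  0.0245,  0.0029]), 'finger_gap': 0.08541123552289769}
scene 1
campos (array([ 1.3696, -0.3203,  0.8016]), array([-0.6675,  0.3676, -0.6477]))
flask [(array([230., 180., 276., 250.]), 0.75), (array([247., 253., 295., 323.]), 0.72)] [(array([251.5, 244.4]), 0.7), (array([270.2, 314.2]), 0.57)]
flask_cap [] [(array([249.5, 186.6]), 0.86), (array([271.4, 259.4]), 0.67), (array([167.7, 317.6]), 0.49)]
stand [(array([188., 216., 288., 295.]), 0.98)] [(array([394.1, 301. ]), 0.77), (array([249.6, 274.3]), 0.7)]
squeeze_bottle [(array([300., 165., 324., 233.]), 0.63)] [(array([313.6, 223.5]), 0.98), (array([253.9, 271.7]), 0.45)]
reagent_bottle [(array([109., 220., 145., 284.
[... 419 characters left out ...]
87.9, 202.1]), 0.83), (array([304.1, 151.2]), 0.66)]
stand [(array([153., 119., 233., 182.]), 0.77), (array([260., 196., 337., 268.]), 0.6)] [(array([294. , 210.7]), 0.77), (array([198.4, 137.7]), 0.65)]
squeeze_bottle [(array([194., 232., 224., 262.]), 0.69)] [(array([206.6, 249. ]), 0.93)]
reagent_bottle [(array([376., 247., 412., 280.]), 0.97)] [(array([387.9, 262.4]), 0.74)]
jar [(array([358., 184., 392., 215.]), 0.96)] [(array([371.2, 198.5]), 0.56)]
wrist 3
[[ 1.     -0.      0.0006  0.0002]
 [-0.0005 -0.2877  0.9577 -0.1567]
 [ 0.0002 -0.9577 -0.2877  0.073 ]
 [ 0.      0.      0.      1.    ]]
flask [] []
flask_cap [] []
stand [] []
squeeze_bottle [] []
reagent_bottle [] []
jar [] []
```

View pics/scene1.png

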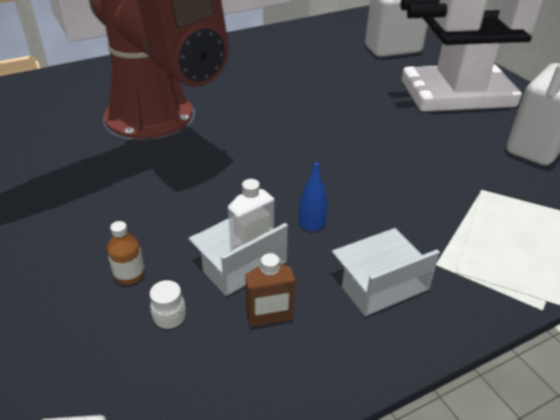

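View pics/top1.png

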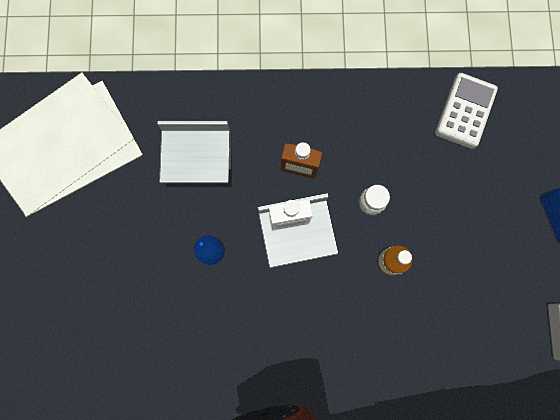

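```bash
python3 - <<'E'
from h import *
a=cv2.imread('pics/top1.png')[110:290,180:420]; cv2.imwrite('pics/topz.png',cv2.resize(a,None,fx=3.3,fy=3.3,interpolation=cv2.INTER_CUBIC))
a=cv2.imread('pics/scene1.png')[150:340,90:330]; cv2.imwrite('pics/scenez.png',cv2.resize(a,None,fx=3.1,fy=3.1,interpolation=cv2.INTER_CUBIC))
E
```

```text
(no output)
```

View pics/topz.png

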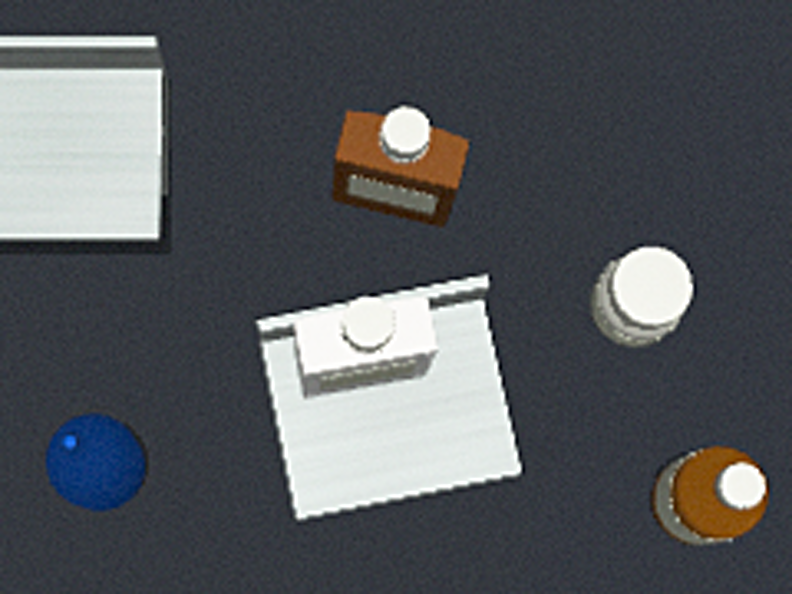

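View pics/scenez.png

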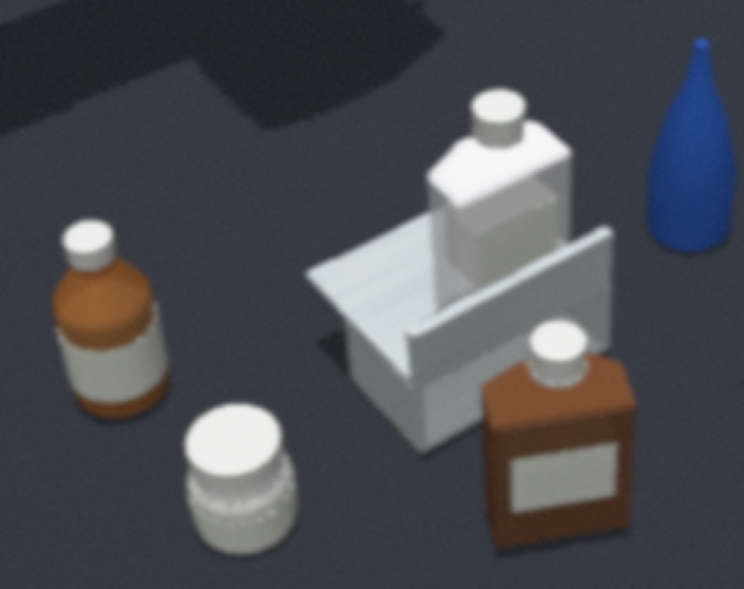

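```bash
cat >> h.py <<'E'
def tp(u,v): return [u/3.3+180,v/3.3+110]
def sc(u,v): return [u/3.1+90,v/3.1+150]
E
python3 - <<'E'
from h import *
np.set_printoptions(precision=4,suppress=True)
T=shot('top');S=shot('scene')
fl=atz(T,tp(298,519),.06);fr=atz(T,tp(520,472),.06)
d=fl-fr;print('front',fl,fr,np.linalg.norm(d))
yaw=np.arctan2(-d[0],d[1]);print('yaw',yaw)   # stand y axis = d/|d|
bl=atz(T,tp(259,322),.102);br=atz(T,tp(488,277),.102);d2=bl-br
print('stop',bl,br,np.linalg.norm(d2),np.arctan2(-d2[0],d2[1]))
sfl=atz(S,sc(307,274),.06);print('scene front right corner',sfl)
b1=atz(S,sc(411,334),.102);b2=atz(S,sc(611,232),.102);d3=b2-b1;print(b1,b2,np.linalg.norm(d3),np.arctan2(-d3[0],d3[1]))
x=np.array([np.cos(yaw),np.sin(yaw),0]);o=(fl+fr)/2+.118*x
print('origin',o)
def sf(P): P=np.asarray(P)-o;return np.array([P@x,P[1]*x[0]-P[0]*x[1],P[2]+o[2]])
print('stop in stand',sf(bl),sf(br),sf(b1),sf(b2))
for p,nm in((T,'T'),(S,'S')):
  for m in mark_of(p,'flask_cap'): print(nm,'cap',m['pixel'],m['score'],sf(atz(p,m['pixel'],.21)))
  for m in mark_of(p,'flask'): print(nm,'base',m['pixel'],m['score'],sf(atz(p,m['pixel'],.06)))
print('cap T', sf(atz(T,tp(368,322),.21)), 'S',sf(atz(S,sc(498,106),.21)))
# body top box corners at 0.165
print('front-face top edge?',sf(atz(T,tp(304,372),.165)),sf(atz(T,tp(436,350),.165)))
print('front bottom',sf(atz(T,tp(306,396),.06)),sf(atz(T,tp(430,375),.06)))
for k,z in(('squeeze_bottle',0),('reagent_bottle',0),('jar',0)):
  print(k,[atz(p,mark_of(p,k)[0]['pixel'],0)[:2] for p in(T,S)])
E
```

```text
front [0.5699 0.0454 0.06  ] [ 0.5979 -0.0998  0.06  ] 0.14786097324941339
yaw 0.19078596144815316
stop [0.6922 0.0682 0.102 ] [ 0.7191 -0.0784  0.102 ] 0.14906204398475376 0.18166248210697059
scene front right corner [ 0.6005 -0.101   0.06  ]
[ 0.719  -0.0777  0.102 ] [0.6937 0.0683 0.102 ] 0.14820125203961906 0.1716503745900472
origin [ 0.6997 -0.0048  0.06  ]
stop in stand [0.0065 0.0731 0.102 ] [ 0.0051 -0.076   0.102 ] [ 0.0051 -0.0753  0.102 ] [0.008  0.0729 0.102 ]
T cap [293.1, 204.9] 0.91 [-0.0221  0.0098  0.21  ]
T cap [306.7, 150.3] 0.55 [ 0.0767 -0.0383  0.21  ]
T cap [286.6, 221.8] 0.46 [-0.051   0.0286  0.21  ]
T cap [293.4, 213.5] 0.21 [-0.0383  0.0128  0.21  ]
T base [288.7, 222.5] 0.78 [-0.0314  0.015   0.06  ]
T base [298.3, 165.8] 0.61 [ 0.0883 -0.0326  0.06  ]
S cap [251.6, 182.3] 0.91 [-0.0276  0.0164  0.21  ]
S cap [269.0, 260.7] 0.67 [ 0.145  -0.0792  0.21  ]
S base [270.0, 316.2] 0.79 [ 0.1355 -0.0688  0.06  ]
S base [250.7, 243.0] 0.62 [-0.0301  0.0129  0.06  ]
cap T [-0.0265  0.0138  0.21  ] S [-0.0242  0.0118  0.21  ]
front-face top edge? [-0.0404  0.0539  0.165 ] [-0.0436 -0.0258  0.165 ]
front bottom [-0.0404  0.0523  0.06  ] [-0.0435 -0.0304  0.06  ]
squeeze_bottle [array([0.6148, 0.1866]), array([0.6179, 0.1758])]
reagent_bottle [array([ 0.5817, -0.2245]), array([ 0.5855, -0.2283])]
jar [array([ 0.719 , -0.1922]), array([ 0.7198, -0.1929])]
```

```bash
cat >> h.py <<'E'
from scipy.spatial.transform import Rotation as Ro
O=np.array([.700,-.0055,0]);YAW=.181
X=np.array([np.cos(YAW),np.sin(YAW),0]);Y=np.array([-np.sin(YAW),np.cos(YAW),0])
def sf(P): P=np.asarray(P,float)-O;return np.array([P@X,P@Y,P[2]])
def wf(s): return O+s[0]*X+s[1]*Y+np.array([0,0,s[2]])
def pose():
    s=manip.state();q=s['eef_rot'];R=Ro.from_quat([q[1],q[2],q[3],q[0]]).as_matrix();return s,np.array(s['position']),R
def plan(pos,yaw,n,via=None):
    s,p,R=pose();y0=np.arctan2(R[1,0],R[0,0]);tot=yaw-y0;tot=(tot+np.pi)%(2*np.pi)-np.pi
    print('from',np.round(p,4),'yaw',round(y0,3),'turn tot',-tot)
    d=(np.array(pos)-p)/n;rows=[]
    for i in range(n):
        yy=y0+tot*i/n
        x=np.array([np.cos(yy),np.sin(yy),0]);z=np.array([-np.sin(yy),np.cos(yy),0])
        rows.append(dict(dx=round(100*d@x,2),dy=round(-100*d[2],2),dz=round(100*d@z,2),turn=round(-tot/n,3)))
    import json
    for r in rows: print(json.dumps(r))
def st():
    s,p,R=pose();print('t',round(s['clock'],2),'tcp',np.round(p,4),'stand',np.round(sf(p),4),'yaw-st',round(np.arctan2(R[1,0],R[0,0])-YAW,3),'F(stand)',np.round([s['wrist_force']@X,s['wrist_force']@Y,s['wrist_force'][2]],2),'gap',round(s['finger_gap'],4),'q6',round(s['q'][5],3),'down',np.round(R[:,1],3))
E
python3 - <<'E'
from h import *
plan([.672,.003,.31],YAW,16); st()
E
```

```text
from [ 0.2369 -0.5513  0.2169] yaw -1.165 turn tot -1.3460065833505457
{"dx": -2.11, "dy": -0.58, "dz": 3.87, "turn": -0.084}
{"dx": -1.78, "dy": -0.58, "dz": 4.03, "turn": -0.084}
{"dx": -1.43, "dy": -0.58, "dz": 4.16, "turn": -0.084}
{"dx": -1.08, "dy": -0.58, "dz": 4.27, "turn": -0.084}
{"dx": -0.71, "dy": -0.58, "dz": 4.35, "turn": -0.084}
{"dx": -0.35, "dy": -0.58, "dz": 4.39, "turn": -0.084}
{"dx": 0.02, "dy": -0.58, "dz": 4.4, "turn": -0.084}
{"dx": 0.39, "dy": -0.58, "dz": 4.39, "turn": -0.084}
{"dx": 0.76, "dy": -0.58, "dz": 4.34, "turn": -0.084}
{"dx": 1.12, "dy": -0.58, "dz": 4.26, "turn": -0.084}
{"dx": 1.48, "dy": -0.58, "dz": 4.15, "turn": -0.084}
{"dx": 1.82, "dy": -0.58, "dz": 4.01, "turn": -0.084}
{"dx": 2.15, "dy": -0.58, "dz": 3.84, "turn": -0.084}
{"dx": 2.47, "dy": -0.58, "dz": 3.65, "turn": -0.084}
{"dx": 2.76, "dy": -0.58, "dz": 3.43, "turn": -0.084}
{"dx": 3.04, "dy": -0.58, "dz": 3.19, "turn": -0.084}
t 2.4 tcp [ 0.2369 -0.5513  0.2169] stand [-0.5538 -0.4535  0.2169] yaw-st -1.346 F(stand) [ 0.75 -1.02 -0.35] gap 0.0855 q6 1.353 down [ 0. -0. -1.]
```

Emit:
arm_command([
  {"dx": -2.1,"dy": -1.2,"dz": 3.9,"turn": -0.084,"jaw": -0.2},
  {"dx": -1.8,"dy": -1.2,"dz": 4.0,"turn": -0.084},
  {"dx": -1.4,"dy": -1.2,"dz": 4.2,"turn": -0.084},
  {"dx": -1.1,"dy": -1.2,"dz": 4.3,"turn": -0.084},
  {"dx": -0.7,"dy": -1.2,"dz": 4.35,"turn": -0.084},
  {"dx": -0.35,"dy": -1.2,"dz": 4.4,"turn": -0.084},
  {"dx": 0,"dy": -1,"dz": 4.4,"turn": -0.084},
  {"dx": 0.4,"dy": -1,"dz": 4.4,"turn": -0.084},
])

```text
invalid input
```

```bash
python3 - <<'E'
from h import *
st(); plan([.672,.003,.32],YAW,8)
E
```

```text
t 2.4 tcp [ 0.2369 -0.5513  0.2169] stand [-0.5538 -0.4535  0.2169] yaw-st -1.346 F(stand) [ 0.75 -1.02 -0.35] gap 0.0855 q6 1.353 down [ 0. -0. -1.]
from [ 0.2369 -0.5513  0.2169] yaw -1.165 turn tot -1.3460065833505457
{"dx": -4.22, "dy": -1.29, "dz": 7.73, "turn": -0.168}
{"dx": -2.86, "dy": -1.29, "dz": 8.33, "turn": -0.168}
{"dx": -1.43, "dy": -1.29, "dz": 8.69, "turn": -0.168}
{"dx": 0.05, "dy": -1.29, "dz": 8.81, "turn": -0.168}
{"dx": 1.52, "dy": -1.29, "dz": 8.68, "turn": -0.168}
{"dx": 2.95, "dy": -1.29, "dz": 8.3, "turn": -0.168}
{"dx": 4.3, "dy": -1.29, "dz": 7.69, "turn": -0.168}
{"dx": 5.53, "dy": -1.29, "dz": 6.86, "turn": -0.168}
```

Emit:
arm_command([
  {"dx": -2.1,"dy": -1.2,"dz": 3.9,"turn": -0.084,"jaw": -0.2},
  {"dx": -1.8,"dy": -1.2,"dz": 4.0,"turn": -0.084,"jaw": -0.2},
  {"dx": -1.4,"dy": -1.2,"dz": 4.2,"turn": -0.084,"jaw": -0.2},
  {"dx": -1.1,"dy": -1.2,"dz": 4.3,"turn": -0.084,"jaw": -0.2},
  {"dx": -0.7,"dy": -1.2,"dz": 4.35,"turn": -0.084,"jaw": -0.2},
  {"dx": -0.35,"dy": -1.2,"dz": 4.4,"turn": -0.084,"jaw": -0.2},
  {"dx": 0,"dy": -1,"dz": 4.4,"turn": -0.084,"jaw": -0.2},
  {"dx": 0.4,"dy": -1,"dz": 4.4,"turn": -0.084,"jaw": -0.2},
], squeeze=20)

```text
clock: 3.4
position: [0.4574, -0.2654, 0.3109]
eef_rot: [0.687, -0.687, 0.167, -0.167]
wrist_force: [0.0, -0.1, 0.2]
finger_gap: 0.0515
```

```bash
python3 - <<'E'
from h import *
st(); plan([.672,.003,.32],YAW,8)
E
```

```text
t 3.4 tcp [ 0.4574 -0.2654  0.3109] stand [-0.2855 -0.212   0.3109] yaw-st -0.658 F(stand) [ 0.03 -0.08  0.22] gap 0.0515 q6 1.274 down [ 0.001  0.    -1.   ]
from [ 0.4574 -0.2654  0.3109] yaw -0.477 turn tot -0.6582054433218878
{"dx": 0.84, "dy": -0.11, "dz": 4.21, "turn": -0.082}
{"dx": 1.19, "dy": -0.11, "dz": 4.13, "turn": -0.082}
{"dx": 1.52, "dy": -0.11, "dz": 4.02, "turn": -0.082}
{"dx": 1.85, "dy": -0.11, "dz": 3.88, "turn": -0.082}
{"dx": 2.16, "dy": -0.11, "dz": 3.71, "turn": -0.082}
{"dx": 2.46, "dy": -0.11, "dz": 3.52, "turn": -0.082}
{"dx": 2.74, "dy": -0.11, "dz": 3.31, "turn": -0.082}
{"dx": 3.0, "dy": -0.11, "dz": 3.07, "turn": -0.082}
```

Accurate tracking, gap linear (51.5 mm at −0.2).

Emit:
arm_command([
  {"dx": 0.84,"dy": -0.1,"dz": 4.2,"turn": -0.082,"jaw": -0.2},
  {"dx": 1.2,"dy": -0.1,"dz": 4.1,"turn": -0.082,"jaw": -0.2},
  {"dx": 1.5,"dy": -0.1,"dz": 4.0,"turn": -0.082,"jaw": -0.2},
  {"dx": 1.85,"dy": -0.1,"dz": 3.9,"turn": -0.082,"jaw": -0.2},
  {"dx": 2.15,"dy": -0.1,"dz": 3.7,"turn": -0.082,"jaw": -0.2},
  {"dx": 2.45,"dy": -0.1,"dz": 3.5,"turn": -0.082,"jaw": -0.2},
  {"dx": 2.75,"dy": -0.1,"dz": 3.3,"turn": -0.082,"jaw": -0.2},
  {"dx": 3.0,"dy": -0.1,"dz": 3.1,"turn": -0.082,"jaw": -0.2},
])

```text
clock: 4.4
position: [0.676, 0.0144, 0.3214]
eef_rot: [-0.703, 0.704, 0.073, -0.07]
wrist_force: [0.5, -1.2, 0.4]
finger_gap: 0.0511
```

```bash
cat > look.py <<'E'
import sys
from h import *
tag=sys.argv[1]
st()
S=shot('scene');T=shot('top');W=shot('wrist')
a=S['image'][100:330,120:400];b=T['image'][120:300,200:400];c=W['image']
f=lambda i,w,h:cv2.resize(i,(w,h),interpolation=cv2.INTER_CUBIC)
im=np.hstack([f(a,426,350),f(b,374,350)])
im2=np.hstack([f(c,330,248),np.zeros((248,470,3),np.uint8)])
cv2.imwrite('pics/'+tag+'.png',np.vstack([im,im2])[:,:,::-1])
E
python3 look.py l1
```

```text
t 4.4 tcp [0.676  0.0144 0.3214] stand [-0.02    0.0239  0.3214] yaw-st 0.02 F(stand) [ 0.31 -1.26  0.38] gap 0.0511 q6 1.198 down [ 0.005 -0.002 -1.   ]
```

View pics/l1.png

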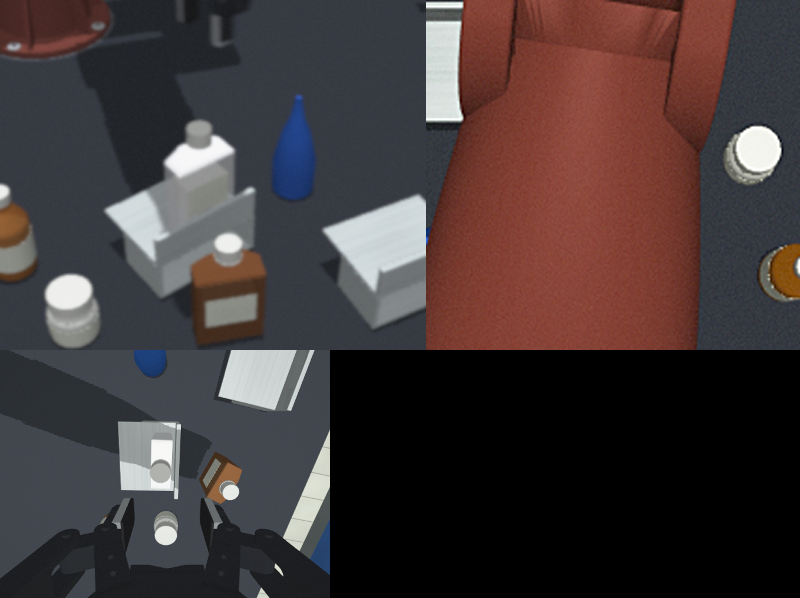

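```bash
cat >> h.py <<'E'
def wcam(W,P,R):
    T=np.array(W['T_tool_cam']);A=np.eye(4);A[:3,:3]=R;A[:3,3]=P;return A@T
def watz(W,P,R,px,z):
    C=wcam(W,P,R);u=cv2.undistortPoints(np.array([[px]],float),np.array(W['mtx'],float),None)[0,0]
    d=C[:3,:3]@np.array([u[0],u[1],1]);o=C[:3,3];return o+d*(z-o[2])/d[2]
E
python3 - <<'E'
from h import *
s,P,R=pose()
W=shot('wrist','w1.png')
for m in mark_of(W,'flask_cap'): print(m, sf(watz(W,P,R,m['pixel'],.21)))
for m in mark_of(W,'flask'): print(m, sf(watz(W,P,R,m['pixel'],.06)))
# tip rays in tool frame: intersect with tool z=0 plane
T=np.array(W['T_tool_cam'])
def tz0(px):
    u=cv2.undistortPoints(np.array([[px]],float),np.array(W['mtx'],float),None)[0,0]
    d=T[:3,:3]@np.array([u[0],u[1],1]);o=T[:3,3];return o-d*o[2]/d[2]
for px in [(215,252),(347,252),(225,250),(190,260)]: print(px,tz0(px))
E
```

```text
{'pixel': [394.4, 239.5], 'score': 0.69} [ 0.07567927 -0.01347415  0.21      ]
{'pixel': [273.6, 206.6], 'score': 0.68} [-0.02777752  0.01388942  0.21      ]
{'pixel': [295.6, 170.9], 'score': 0.51} [-0.01050639  0.0442483   0.21      ]
{'pixel': [360.3, 201.5], 'score': 0.92} [ 0.08055208 -0.02408933  0.06      ]
{'pixel': [276.3, 171.3], 'score': 0.62} [-0.02821982  0.01323145  0.06      ]
(215, 252) [-3.47376355e-02  1.11318733e-05  0.00000000e+00]
(347, 252) [3.21869091e-02 6.48093088e-05 0.00000000e+00]
(225, 250) [-0.0300687   0.00242742  0.        ]
(190, 260) [-0.04501246 -0.0090365   0.        ]
```

View pics/w1.png

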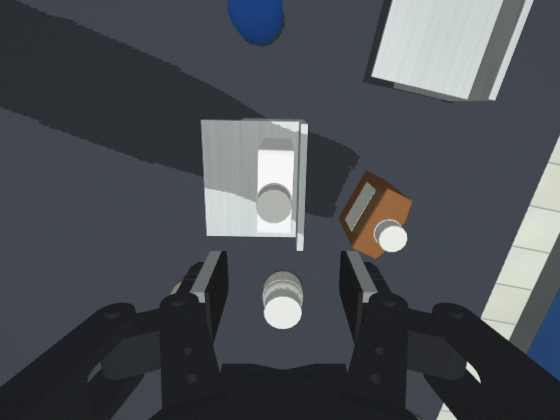

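Emit:
arm_command([
  {"dx": -0.7,"dy": 0,"dz": -1.05,"turn": 0.02,"jaw": -0.2},
  {"dx": 0,"dy": 2.5,"dz": 0,"turn": 0,"jaw": -0.2},
  {"dx": 0,"dy": 2.5,"dz": 0,"turn": 0,"jaw": -0.2},
  {"dx": 0,"dy": 2,"dz": 0,"turn": 0,"jaw": -0.2},
  {"dx": 0,"dy": 0,"dz": 0,"turn": 0,"jaw": -0.2},
])

```text
clock: 5.32
position: [0.6679, -0.0074, 0.2529]
eef_rot: [-0.703, 0.706, 0.061, -0.055]
wrist_force: [-0.0, 0.4, 0.2]
finger_gap: 0.0511
```

```bash
cat > look.py <<'E'
import sys
from h import *
tag=sys.argv[1];big=len(sys.argv)>2
st()
S=shot('scene');s,P,R=pose();W=shot('wrist')
a=S['image'][90:290,170:330];c=W['image']
f=lambda i,w,h:cv2.resize(i,(w,h),interpolation=cv2.INTER_CUBIC)
im=np.hstack([f(a,400,500),f(c[0:420],400,300) if 0 else np.vstack([f(c,400,300),np.zeros((200,400,3),np.uint8)])])
cv2.imwrite('pics/'+tag+'.png',im[:,:,::-1])
for m in mark_of(S,'flask_cap')[:3]: print('S cap',np.round(m['pixel'],1),round(m['score'],2))
for m in mark_of(S,'flask')[:3]: print('S base',np.round(m['pixel'],1),round(m['score'],2),np.round(sf(atz(S,m['pixel'],.06)),3))
for m in mark_of(W,'flask_cap')[:3]: print('W cap',np.round(m['pixel'],1),round(m['score'],2),np.round(sf(watz(W,P,R,m['pixel'],.21)),3))
E
python3 look.py l2
```

```text
t 5.33 tcp [ 0.6679 -0.0074  0.2529] stand [-0.032   0.0039  0.2529] yaw-st -0.016 F(stand) [0.06 0.37 0.2 ] gap 0.0511 q6 1.201 down [ 0.009 -0.004 -1.   ]
S cap [268.6 261.8] 0.85
S cap [251.2 184.3] 0.6
S cap [252.5 242.7] 0.25
S base [253.9 244.4] 0.83 [-0.023  0.016  0.06 ]
S base [271.6 315.6] 0.75 [ 0.137 -0.064  0.06 ]
W cap [289.  205.4] 0.95 [-0.027  0.015  0.21 ]
W cap [434.1 240.6] 0.76 [ 0.066 -0.011  0.21 ]
```

View pics/l2.png

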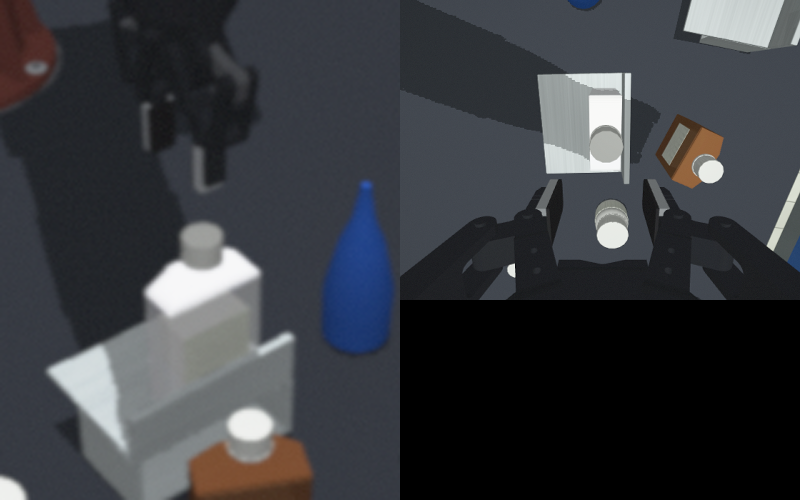

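```bash
python3 - <<'E'
from h import *
S=shot('scene')
def atx(px,xs):
    o,d=ray(S,px);t=(xs-sf(o)[0])/(d@X);return sf(o+t*d)
for (u,v),xs in (((208,192),-.0065),((208,192),0.008),((165,150),-.0575),((150,150),-.0575)):
    print(atx([u/2.5+170,v/2.5+90],xs))
s,P,R=pose();print(sf(P))
for z in(.20,.22,.236,.25): print(z,(proj(S,[wf([-.0065,.004,z])])[0]-[170,90])*2.5,(proj(S,[wf([-.0575,.004,z])])[0]-[170,90])*2.5)
E
```

```text
[-0.0065      0.00571179  0.26120518]
[ 0.008      -0.0046751   0.27408158]
[-0.0575      0.00611724  0.26758454]
[-0.0575     -0.0062449   0.27262576]
[-0.0300733   0.00461586  0.25528   ]
0.2 [207.33738262 263.4583848 ] [165.91420528 228.42690302]
0.22 [206.89895455 241.05726331] [164.93521287 206.25380476]
0.236 [206.53939693 222.68596296] [164.13295386 188.08352334]
0.25 [206.21812971 206.27107899] [163.41660113 171.85892405]
```

Emit:
arm_command([
  {"dx": 0.3,"dy": 1.0,"dz": 0.9,"turn": -0.016,"jaw": -0.2},
  {"dx": 0,"dy": 1.0,"dz": 0,"turn": 0,"jaw": -0.2},
  {"dx": 0,"dy": 1,"dz": 0,"turn": 0,"jaw": -0.2},
  {"dx": 0,"dy": 0,"dz": 0,"turn": 0,"jaw": -0.2},
])

```text
clock: 6.12
position: [0.6716, 0.0041, 0.2228]
eef_rot: [-0.702, 0.706, 0.069, -0.061]
wrist_force: [-0.5, 0.3, -0.1]
finger_gap: 0.0514
```

```bash
python3 look.py l3
```

```text
t 6.12 tcp [0.6716 0.0041 0.2228] stand [-0.0262  0.0145  0.2228] yaw-st 0.004 F(stand) [-0.43  0.39 -0.09] gap 0.0514 q6 1.199 down [ 0.012 -0.005 -1.   ]
S cap [267.7 257.4] 0.66
S cap [249.4 185.2] 0.65
S base [251.3 244.4] 0.83 [-0.026  0.012  0.06 ]
S base [270.8 315.8] 0.74 [ 0.136 -0.065  0.06 ]
S base [251.1 185.8] 0.6 [-0.178  0.122  0.06 ]
W cap [282.3 239.3] 0.86 [-0.027  0.016  0.21 ]
W cap [441.4 272.4] 0.67 [ 0.063 -0.005  0.21 ]
```

View pics/l3.png

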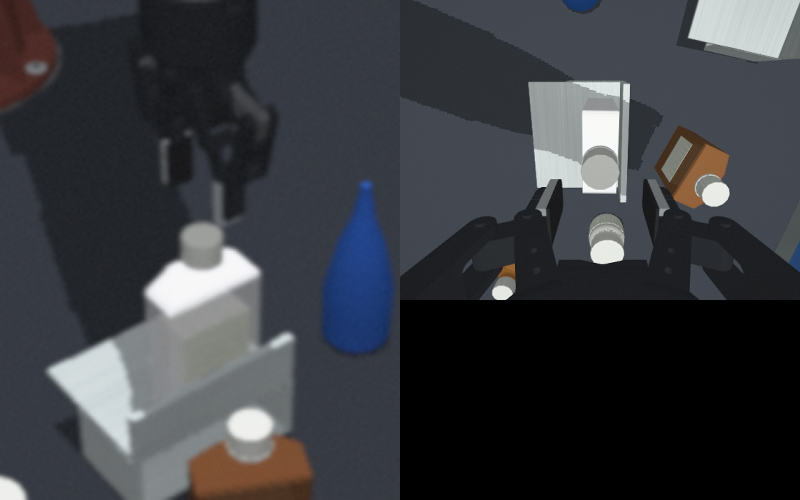

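Emit:
arm_command([
  {"dx": 0,"dy": 1.0,"dz": 0,"turn": 0,"jaw": -0.2},
  {"dx": 0,"dy": 1.0,"dz": 0,"turn": 0,"jaw": -0.2},
  {"dx": 0,"dy": 1,"dz": 0,"turn": 0,"jaw": -0.2},
  {"dx": 0,"dy": 1,"dz": 0,"turn": 0,"jaw": -0.2},
])

```text
clock: 6.88
position: [0.6735, 0.0033, 0.1829]
eef_rot: [-0.702, 0.707, 0.071, -0.06]
wrist_force: [0.0, 0.3, -0.1]
finger_gap: 0.0513
```

```bash
python3 look.py l4
```

```text
t 6.88 tcp [0.6735 0.0033 0.1829] stand [-0.0245  0.0134  0.1829] yaw-st 0.003 F(stand) [ 0.1   0.27 -0.13] gap 0.0513 q6 1.199 down [ 0.016 -0.006 -1.   ]
S cap [249.1 185.2] 0.88
S cap [265.5 261.8] 0.58
S base [251.8 245.5] 0.89 [-0.023  0.011  0.06 ]
S base [270.4 313.9] 0.83 [ 0.132 -0.063  0.06 ]
W cap [275.2 277.2] 0.88 [-0.029  0.016  0.21 ]
W cap [471.8 305.6] 0.82 [0.057 0.001 0.21 ]
```

View pics/l4.png

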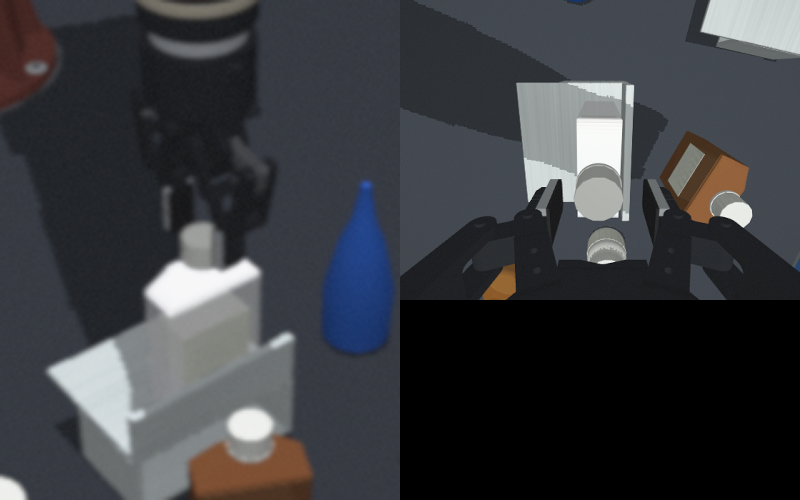

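Emit:
arm_command([
  {"dx": -0.5,"dy": 0,"dz": 0,"turn": 0,"jaw": -0.1},
  {"dx": -0.5,"dy": 0,"dz": 0,"turn": 0,"jaw": -0.1},
  {"dx": -0.4,"dy": 0,"dz": 0,"turn": 0,"jaw": -0.1},
  {"dx": -0.4,"dy": 0,"dz": 0,"turn": 0,"jaw": -0.1},
  {"dx": -0.4,"dy": 0,"dz": 0,"turn": 0,"jaw": -0.1},
  {"dx": -0.4,"dy": 0,"dz": 0,"turn": 0,"jaw": -0.1},
  {"dx": 0,"dy": 0,"dz": 0,"turn": 0,"jaw": -0.1},
])

```text
clock: 8.0
position: [0.6469, -0.002, 0.1855]
eef_rot: [-0.701, 0.707, 0.072, -0.058]
wrist_force: [-0.0, -0.2, 0.1]
finger_gap: 0.0468
```

```bash
python3 look.py l5
```

```text
t 8.0 tcp [ 0.6469 -0.002   0.1855] stand [-0.0516  0.013   0.1855] yaw-st 0.003 F(stand) [-0.05 -0.2   0.11] gap 0.0468 q6 1.183 down [ 0.019 -0.006 -1.   ]
S cap [246.5 179.1] 0.94
S cap [271.2 259.4] 0.58
S base [251.  243.4] 0.81 [-0.029  0.013  0.06 ]
S base [267.7 314.4] 0.62 [ 0.13  -0.067  0.06 ]
W cap [506.1 296.8] 0.96 [0.049 0.002 0.21 ]
W cap [301.2 272.8] 0.76 [-0.044  0.015  0.21 ]
W cap [310.  191.9] 0.33 [-0.041  0.051  0.21 ]
```

View pics/l5.png

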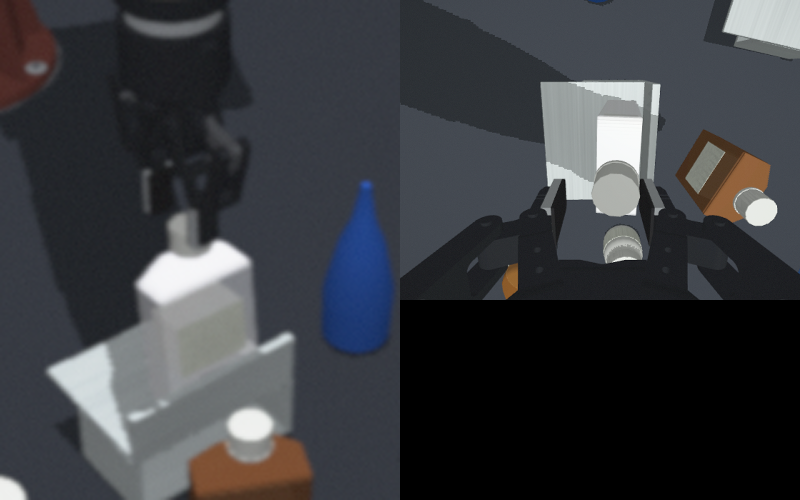

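Emit:
arm_command([
  {"dx": -0.4,"dy": 0.1,"dz": 0,"turn": 0,"jaw": -0.1},
  {"dx": -0.4,"dy": 0.1,"dz": 0,"turn": 0,"jaw": -0.1},
  {"dx": -0.4,"dy": 0.1,"dz": 0,"turn": 0,"jaw": -0.1},
  {"dx": -0.4,"dy": 0.1,"dz": 0,"turn": 0,"jaw": -0.1},
  {"dx": -0.4,"dy": 0.1,"dz": 0,"turn": 0,"jaw": -0.1},
  {"dx": -0.3,"dy": 0.1,"dz": 0,"turn": 0,"jaw": -0.1},
  {"dx": -0.2,"dy": 0,"dz": 0,"turn": 0,"jaw": -0.1},
  {"dx": 0,"dy": 0,"dz": 0,"turn": 0,"jaw": -0.1},
])

```text
clock: 9.25
position: [0.6208, -0.0069, 0.1783]
eef_rot: [-0.701, 0.707, 0.072, -0.059]
wrist_force: [-0.4, -0.4, 0.6]
finger_gap: 0.047
```

```bash
python3 look.py l6
```

```text
t 9.25 tcp [ 0.6208 -0.0069  0.1783] stand [-0.0782  0.0129  0.1783] yaw-st 0.003 F(stand) [-0.42 -0.28  0.57] gap 0.047 q6 1.166 down [ 0.019 -0.006 -1.   ]
S cap [230.7 172.6] 0.75
S cap [267.9 260.1] 0.67
S base [251.  240.1] 0.96 [-0.037  0.019  0.06 ]
S base [269.7 315.7] 0.55 [ 0.135 -0.066  0.06 ]
W cap [552.2 303.9] 0.89 [0.037 0.003 0.21 ]
W cap [262.6 275.7] 0.82 [-0.087  0.017  0.21 ]
```

View pics/l6.png

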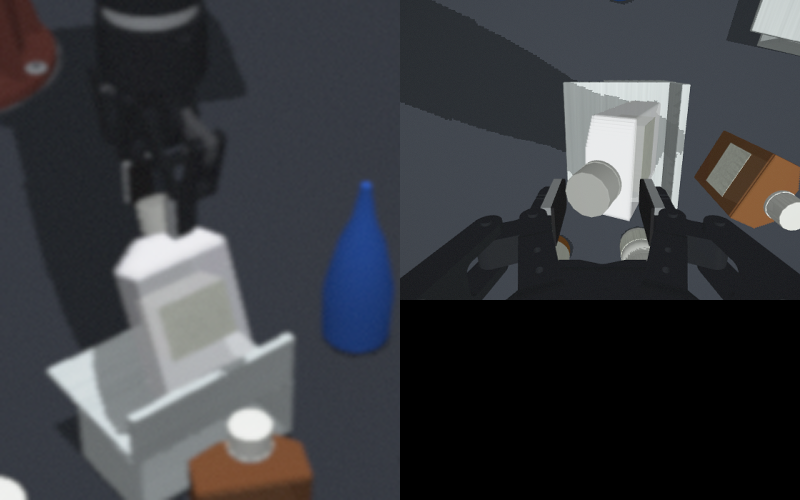

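Emit:
arm_command([
  {"dx": -0.25,"dy": 0.3,"dz": 0,"turn": 0,"jaw": -0.15},
  {"dx": -0.25,"dy": 0.3,"dz": 0,"turn": 0,"jaw": -0.2},
  {"dx": -0.25,"dy": 0.3,"dz": 0,"turn": 0,"jaw": -0.25},
  {"dx": -0.25,"dy": 0.4,"dz": 0,"turn": 0,"jaw": -0.3},
  {"dx": -0.25,"dy": 0.4,"dz": 0,"turn": 0,"jaw": -0.36},
  {"dx": -0.25,"dy": 0.4,"dz": 0,"turn": 0,"jaw": -0.42},
  {"dx": 0,"dy": 0,"dz": 0,"turn": 0,"jaw": -0.42},
])

```text
clock: 10.38
position: [0.6052, -0.0099, 0.155]
eef_rot: [-0.701, 0.707, 0.071, -0.059]
wrist_force: [-0.0, -0.2, -0.3]
finger_gap: 0.0608
```

```bash
python3 look.py l7
```

```text
t 10.38 tcp [ 0.6052 -0.0099  0.155 ] stand [-0.0941  0.0127  0.155 ] yaw-st 0.004 F(stand) [-0.07 -0.21 -0.28] gap 0.0608 q6 1.155 down [ 0.018 -0.006 -1.   ]
S cap [266.2 259.1] 0.95
S cap [225.  168.5] 0.9
S cap [172.7 317.3] 0.71
S base [271.8 315.2] 0.97 [ 0.136 -0.063  0.06 ]
S base [250.3 239.8] 0.82 [-0.038  0.018  0.06 ]
W cap [239.6 289.4] 0.74 [-0.11   0.025  0.21 ]
W cap [349.6 350.4] 0.45 [-0.071 -0.001  0.21 ]
```

View pics/l7.png

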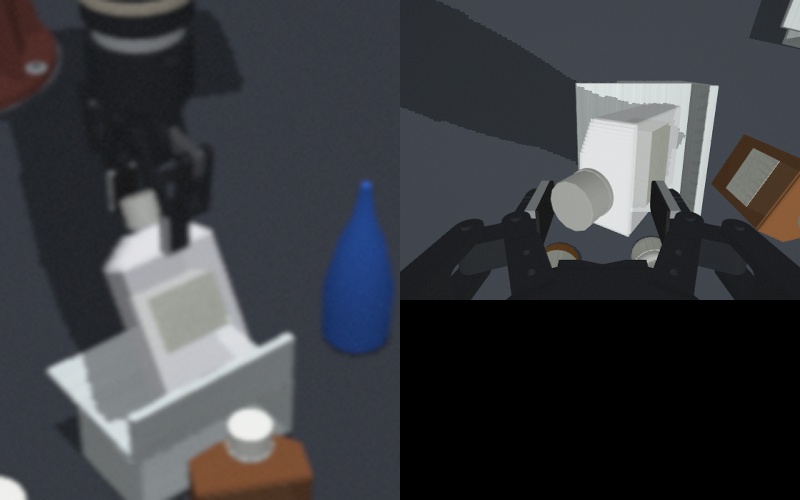

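Emit:
arm_command([
  {"dx": 0.2,"dy": -0.2,"dz": 0,"turn": 0,"jaw": -0.52},
  {"dx": 0.2,"dy": -0.2,"dz": 0,"turn": 0,"jaw": -0.62},
  {"dx": 0.2,"dy": -0.2,"dz": 0,"turn": 0,"jaw": -0.71},
  {"dx": 0.2,"dy": -0.1,"dz": 0,"turn": 0,"jaw": -0.8},
  {"dx": 0.15,"dy": 0,"dz": 0,"turn": 0,"jaw": -0.9},
  {"dx": 0,"dy": 0,"dz": 0,"turn": 0,"jaw": -0.9},
])

```text
clock: 11.38
position: [0.6159, -0.0081, 0.164]
eef_rot: [-0.701, 0.707, 0.072, -0.059]
wrist_force: [-1.6, -0.1, 2.7]
finger_gap: 0.0809
```

```bash
python3 look.py l8
```

```text
t 11.38 tcp [ 0.6159 -0.0081  0.164 ] stand [-0.0832  0.0126  0.164 ] yaw-st 0.004 F(stand) [-1.63  0.18  2.68] gap 0.0809 q6 1.162 down [ 0.019 -0.007 -1.   ]
S cap [219.9 167.4] 0.91
S cap [269.8 261.2] 0.82
S base [268.3 316.5] 0.87 [ 0.135 -0.069  0.06 ]
S base [251.4 237.2] 0.84 [-0.043  0.024  0.06 ]
W cap [181.2 265.7] 0.85 [-0.121  0.029  0.21 ]
```

View pics/l8.png

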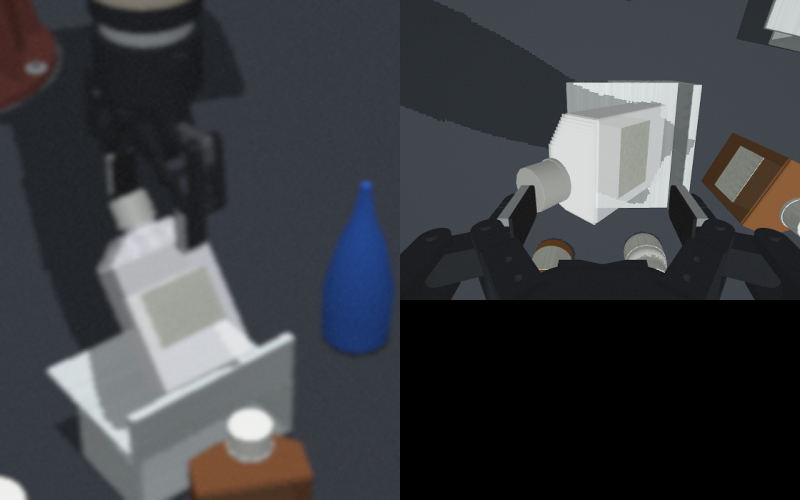

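```bash
python3 - <<'E'
from h import *
st()
S=shot('scene');W=shot('wrist')
f=lambda i,s:cv2.resize(i,None,fx=s,fy=s,interpolation=cv2.INTER_CUBIC)
cv2.imwrite('pics/z8s.png',f(S['image'][130:260,190:290],4.5)[:,:,::-1])
cv2.imwrite('pics/z8w.png',f(W['image'][90:380,80:460],2)[:,:,::-1])
E
```

```text
t 11.62 tcp [ 0.6158 -0.0081  0.1639] stand [-0.0833  0.0126  0.1639] yaw-st 0.004 F(stand) [-2.49  0.17  2.06] gap 0.0811 q6 1.162 down [ 0.019 -0.007 -1.   ]
```

View pics/z8s.png

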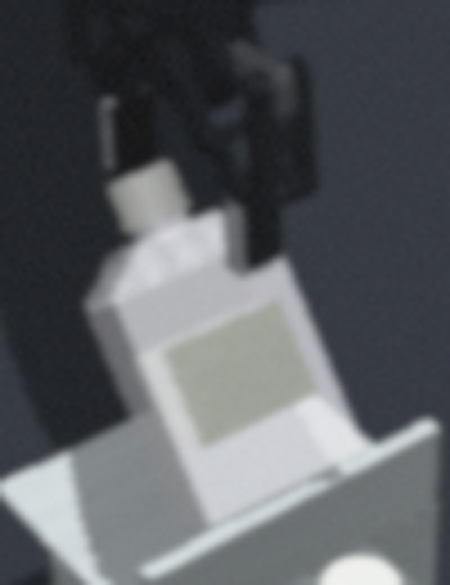

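View pics/z8w.png

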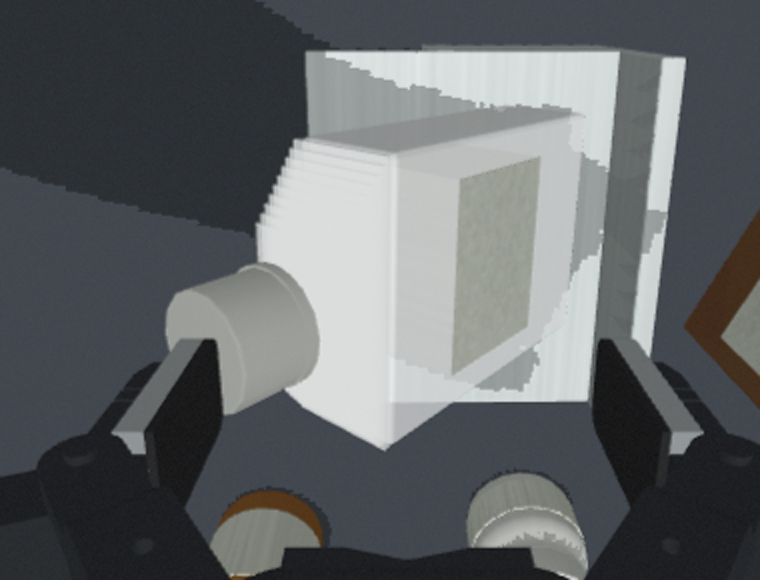

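```bash
cat >> h.py <<'E'
def aty(S,px,ys=.013):
    o,d=ray(S,px);t=(ys-sf(o)[1])/(d@Y);return sf(o+t*d)
def waty(W,P,R,px,ys=.013):
    C=wcam(W,P,R);u=cv2.undistortPoints(np.array([[px]],float),np.array(W['mtx'],float),None)[0,0]
    d=C[:3,:3]@np.array([u[0],u[1],1]);o=C[:3,3];t=(ys-sf(o)[1])/(d@Y);return sf(o+t*d)
def tri(S,W,P,R,a,b):
    o1,d1=ray(S,a);C=wcam(W,P,R);u=cv2.undistortPoints(np.array([[b]],float),np.array(W['mtx'],float),None)[0,0]
    d2=C[:3,:3]@np.array([u[0],u[1],1]);o2=C[:3,3]
    A=np.stack([d1,-d2],1);s=np.linalg.lstsq(A,o2-o1,rcond=None)[0]
    p,q=o1+s[0]*d1,o2+s[1]*d2;return sf((p+q)/2),np.linalg.norm(p-q)
E
python3 - <<'E'
from h import *
np.set_printoptions(precision=4,suppress=True)
S=shot('scene');s,P,R=pose();W=shot('wrist')
a=mark_of(S,'flask_cap');b=mark_of(W,'flask_cap');print([(x['pixel'],x['score']) for x in a],[(x['pixel'],x['score']) for x in b])
print(tri(S,W,P,R,a[0]['pixel'],b[0]['pixel']))
wp=lambda u,v:[u/2+80,v/2+90]; sp=lambda u,v:[u/4.5+190,v/4.5+130]
# fingertip: scene (135,168) dark tip bottom ; wrist tip far corner (212,340)
print('tip',tri(S,W,P,R,sp(118,170),wp(205,340)), aty(S,sp(135,168)))
print('back tip',tri(S,W,P,R,sp(232,268),wp(608,340)),aty(S,sp(240,270)))
print('cap via y',aty(S,a[0]['pixel']),waty(W,P,R,b[0]['pixel']))
print('E: wrist disc lower-left edge',waty(W,P,R,wp(172,320)))
E
```

```text
[([268.1, 260.2], 0.78), ([220.5, 169.0], 0.64)] [([179.5, 266.6], 0.62)]
(array([-0.0788,  0.0039,  0.0626]), np.float64(0.18497887727606327))
tip (array([-0.1334,  0.0131,  0.1797]), np.float64(0.008651916947362583)) [-0.1259  0.013   0.188 ]
back tip (array([-0.0429,  0.0128,  0.1847]), np.float64(0.013518438568029811)) [-0.0492  0.013   0.181 ]
cap via y [0.0264 0.013  0.0583] [-0.1313  0.013   0.1797]
E: wrist disc lower-left edge [-0.1431  0.013   0.1618]
```

Emit:
arm_command([
  {"dx": 0.6,"dy": -0.4,"dz": 0,"turn": 0,"jaw": -0.9},
])

```text
clock: 12.05
position: [0.6217, -0.0069, 0.1678]
eef_rot: [-0.701, 0.707, 0.072, -0.059]
wrist_force: [-1.0, 0.3, -0.6]
finger_gap: 0.081
```

```bash
cat > l.py <<'E'
import sys
from h import *
st()
S=shot('scene');s,P,R=pose();W=shot('wrist')
f=lambda i,s:cv2.resize(i,None,fx=s,fy=s,interpolation=cv2.INTER_CUBIC)
a=f(S['image'][130:260,190:300],3.5);b=f(W['image'][100:360,100:480],1.08)
h=max(len(a),len(b));p=lambda i:np.vstack([i,np.zeros((h-len(i),i.shape[1],3),np.uint8)])
cv2.imwrite('pics/'+sys.argv[1]+'.png',np.hstack([p(a),p(b)])[:,:,::-1])
for m in mark_of(W,'flask_cap')[:3]:
    c=waty(W,P,R,m['pixel']);print('W cap',np.round(m['pixel'],1),round(m['score'],2),np.round(c,4))
for m in mark_of(S,'flask_cap')[:3]: print('S cap',np.round(m['pixel'],1),round(m['score'],2),np.round(aty(S,m['pixel']),4))
E
python3 l.py l9
```

```text
t 12.05 tcp [ 0.6217 -0.0069  0.1678] stand [-0.0773  0.0127  0.1678] yaw-st 0.004 F(stand) [-0.96  0.44 -0.55] gap 0.081 q6 1.166 down [ 0.019 -0.006 -1.   ]
W cap [178.6 264.9] 0.86 [-0.1252  0.013   0.1827]
S cap [270.  261.1] 0.91 [0.0324 0.013  0.0607]
S cap [224.3 171.5] 0.86 [-0.1113  0.013   0.1867]
S cap [169.4 318. ] 0.64 [-0.5162  0.013  -0.6604]
```

View pics/l9.png

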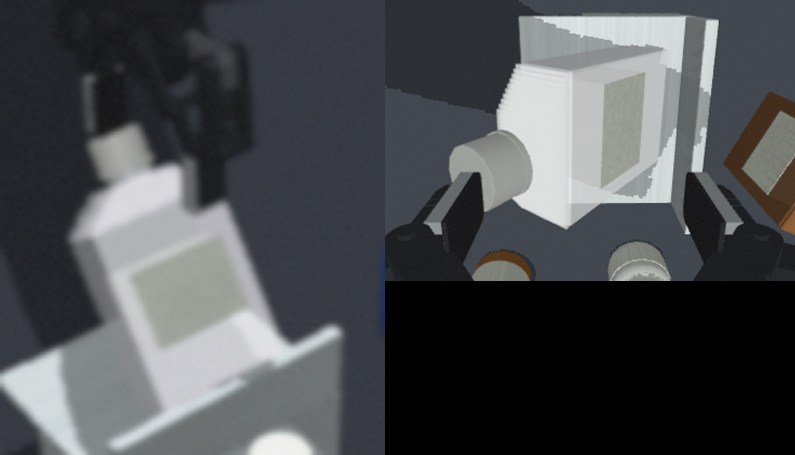

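Emit:
arm_command([
  {"dx": 0.65,"dy": -0.38,"dz": 0,"turn": 0,"jaw": -0.9},
  {"dx": 0.7,"dy": -0.34,"dz": 0,"turn": 0,"jaw": -0.9},
  {"dx": 0.7,"dy": -0.3,"dz": 0,"turn": 0,"jaw": -0.9},
])

```text
clock: 12.62
position: [0.643, -0.0028, 0.1789]
eef_rot: [-0.701, 0.707, 0.072, -0.059]
wrist_force: [-0.5, -0.4, -0.3]
finger_gap: 0.0809
```

```bash
python3 l.py l10
```

```text
t 12.62 tcp [ 0.643  -0.0028  0.1789] stand [-0.0555  0.0129  0.1789] yaw-st 0.004 F(stand) [-0.58 -0.25 -0.32] gap 0.0809 q6 1.18 down [ 0.019 -0.006 -1.   ]
W cap [166.9 263.6] 0.83 [-0.1097  0.013   0.1915]
W cap [518.1 304.1] 0.75 [0.0334 0.013  0.2259]
S cap [226.5 169.6] 0.68 [-0.1031  0.013   0.1959]
```

View pics/l10.png

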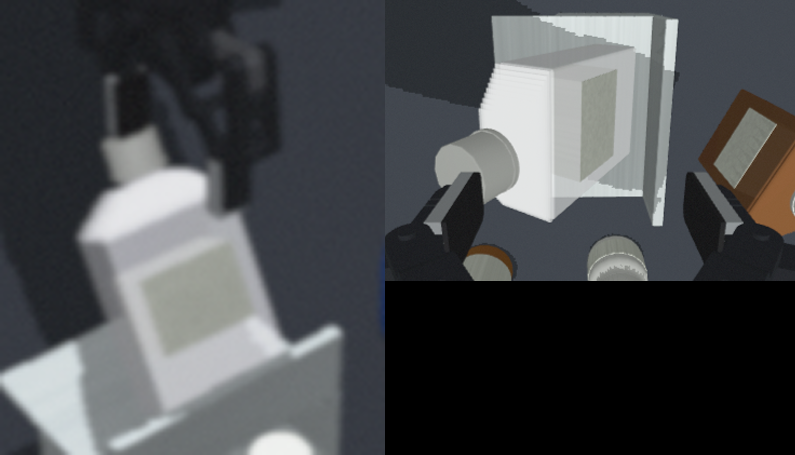

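Emit:
arm_command([
  {"dx": 0.4,"dy": -0.06,"dz": 0,"turn": 0,"jaw": -0.9},
])

```text
clock: 12.95
position: [0.6463, -0.0022, 0.1796]
eef_rot: [-0.701, 0.707, 0.072, -0.059]
wrist_force: [-2.2, -0.1, 5.8]
finger_gap: 0.0815
```

```bash
python3 l.py l11
```

```text
t 12.95 tcp [ 0.6463 -0.0022  0.1796] stand [-0.0522  0.0129  0.1796] yaw-st 0.004 F(stand) [-2.19  0.26  5.83] gap 0.0815 q6 1.182 down [ 0.019 -0.007 -1.   ]
W cap [512.4 304.4] 0.84 [0.0342 0.013  0.2266]
W cap [166.1 265.4] 0.72 [-0.1064  0.013   0.1939]
S cap [225.7 170. ] 0.88 [-0.106   0.013   0.1933]
S cap [268.9 259.7] 0.75 [0.0289 0.013  0.0616]
```

View pics/l11.png

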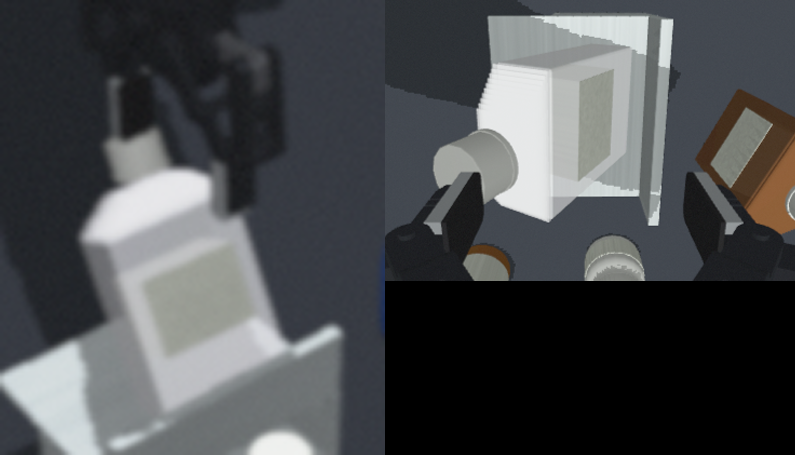

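Emit:
arm_command([
  {"dx": 0.5,"dy": -0.17,"dz": 0,"turn": 0,"jaw": -0.9},
  {"dx": 0.5,"dy": -0.14,"dz": 0,"turn": 0,"jaw": -0.9},
])

```text
clock: 13.4
position: [0.6567, -0.0003, 0.183]
eef_rot: [-0.701, 0.707, 0.072, -0.058]
wrist_force: [-0.2, -0.4, 1.1]
finger_gap: 0.0813
```

```bash
python3 l.py l12
```

```text
t 13.4 tcp [ 6.567e-01 -3.000e-04  1.830e-01] stand [-0.0417  0.0129  0.183 ] yaw-st 0.004 F(stand) [-0.3  -0.36  1.1 ] gap 0.0813 q6 1.188 down [ 0.02  -0.006 -1.   ]
W cap [492.9 302.9] 0.65 [0.038  0.013  0.2287]
W cap [168.5 267. ] 0.58 [-0.0945  0.013   0.1986]
S cap [270.9 259.2] 0.76 [0.0351 0.013  0.068 ]
S cap [229.6 170.5] 0.62 [-0.0924  0.013   0.2001]
```

View pics/l12.png

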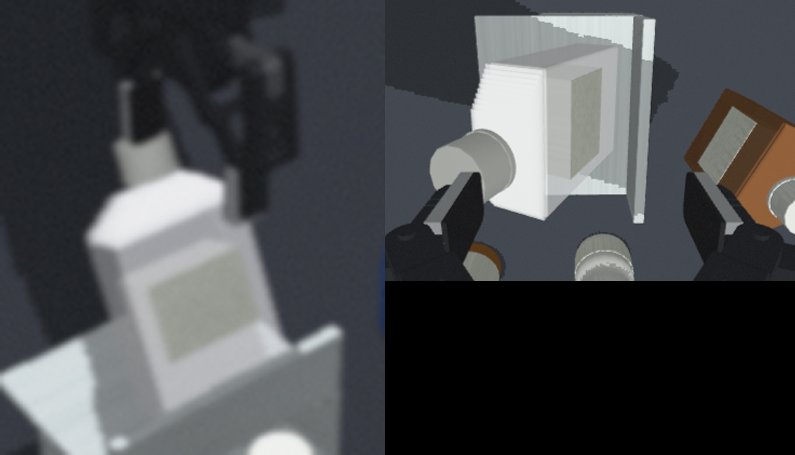

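Emit:
arm_command([
  {"dx": 0.5,"dy": -0.12,"dz": 0,"turn": 0,"jaw": -0.9},
  {"dx": 0.5,"dy": -0.1,"dz": 0,"turn": 0,"jaw": -0.9},
  {"dx": 0.5,"dy": -0.08,"dz": 0,"turn": 0,"jaw": -0.9},
])

```text
clock: 13.98
position: [0.6718, 0.0026, 0.1862]
eef_rot: [-0.701, 0.707, 0.072, -0.059]
wrist_force: [-0.0, -0.8, 1.7]
finger_gap: 0.0813
```

```bash
python3 l.py l13
```

```text
t 13.97 tcp [0.6718 0.0026 0.1862] stand [-0.0263  0.013   0.1862] yaw-st 0.004 F(stand) [-0.14 -0.74  1.69] gap 0.0813 q6 1.197 down [ 0.019 -0.006 -1.   ]
W cap [163.9 268.2] 0.89 [-0.0809  0.013   0.2026]
W cap [468.4 298.5] 0.62 [0.0456 0.013  0.2286]
S cap [236.3 175. ] 0.96 [-0.0705  0.013   0.2027]
S cap [270.2 260.6] 0.78 [0.033  0.013  0.0625]
```

View pics/l13.png

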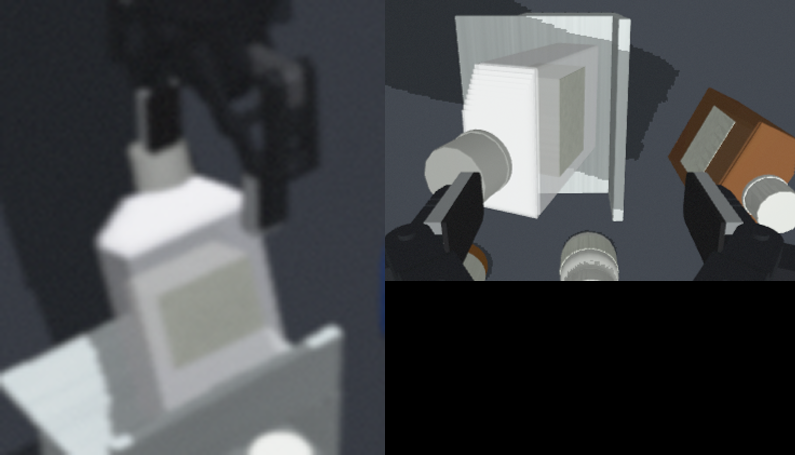

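Emit:
arm_command([
  {"dx": 0.5,"dy": -0.06,"dz": 0,"turn": 0,"jaw": -0.9},
  {"dx": 0.5,"dy": -0.04,"dz": 0,"turn": 0,"jaw": -0.9},
  {"dx": 0.5,"dy": -0.03,"dz": 0,"turn": 0,"jaw": -0.9},
])

```text
clock: 14.55
position: [0.6868, 0.0054, 0.1877]
eef_rot: [-0.701, 0.707, 0.072, -0.059]
wrist_force: [0.6, -1.2, 1.4]
finger_gap: 0.081
```

```bash
python3 l.py l14
```

```text
t 14.55 tcp [0.6868 0.0054 0.1877] stand [-0.011   0.0131  0.1877] yaw-st 0.004 F(stand) [ 0.38 -1.25  1.44] gap 0.081 q6 1.206 down [ 0.019 -0.006 -1.   ]
W cap [443.7 296.2] 0.8 [0.0521 0.013  0.2283]
S cap [237.3 174.4] 0.89 [-0.067   0.013   0.2061]
S cap [269.  260.1] 0.7 [0.0292 0.013  0.0608]
```

View pics/l14.png

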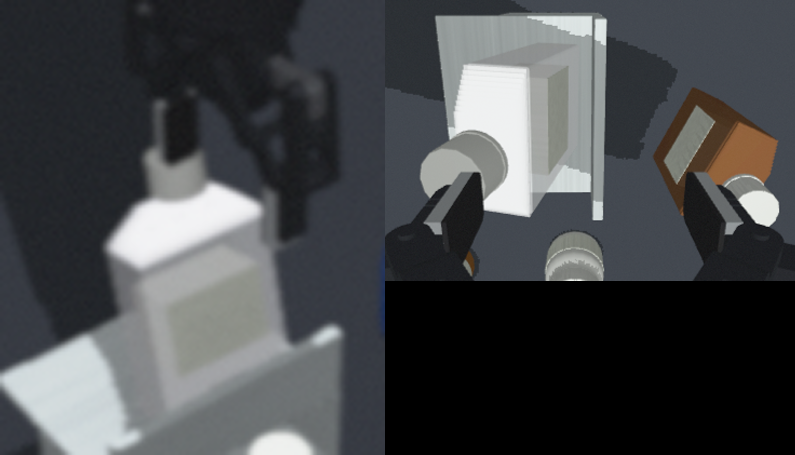

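Emit:
arm_command([
  {"dx": 0.5,"dy": -0.02,"dz": 0,"turn": 0,"jaw": -0.9},
  {"dx": 0.5,"dy": 0,"dz": 0,"turn": 0,"jaw": -0.9},
  {"dx": 0.5,"dy": 0.02,"dz": 0,"turn": 0,"jaw": -0.9},
])

```text
clock: 15.12
position: [0.7019, 0.0083, 0.1879]
eef_rot: [-0.701, 0.707, 0.071, -0.059]
wrist_force: [-0.3, -1.2, 0.9]
finger_gap: 0.0811
```

```bash
python3 l.py l15
```

```text
t 15.12 tcp [0.7019 0.0083 0.1879] stand [0.0043 0.0132 0.1879] yaw-st 0.003 F(stand) [-0.47 -1.13  0.95] gap 0.0811 q6 1.214 down [ 0.019 -0.006 -1.   ]
W cap [161.2 270.7] 0.84 [-0.0509  0.013   0.2062]
S cap [268.5 262.9] 0.77 [0.0277 0.013  0.052 ]
S cap [242.1 176.6] 0.76 [-0.0517  0.013   0.2102]
```

View pics/l15.png

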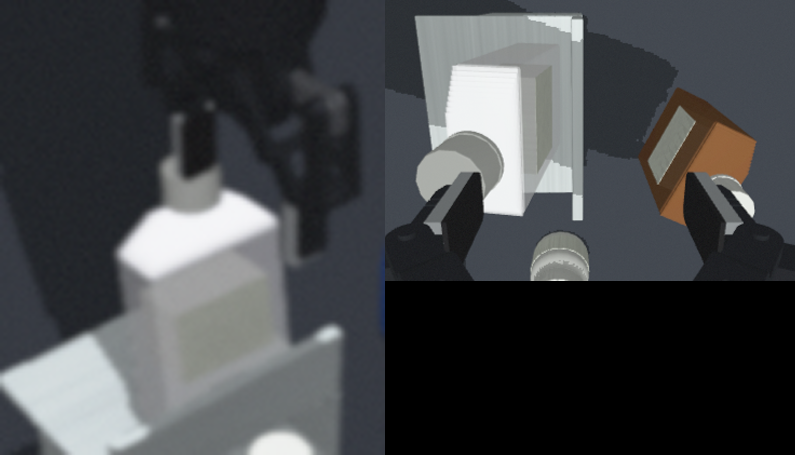

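Emit:
arm_command([
  {"dx": 0.5,"dy": 0.04,"dz": 0,"turn": 0,"jaw": -0.9},
  {"dx": 0.5,"dy": 0.05,"dz": 0,"turn": 0,"jaw": -0.9},
  {"dx": 0.5,"dy": 0.06,"dz": 0,"turn": 0,"jaw": -0.9},
])

```text
clock: 15.7
position: [0.7167, 0.0114, 0.1863]
eef_rot: [-0.701, 0.707, 0.071, -0.059]
wrist_force: [0.2, 0.1, 0.8]
finger_gap: 0.0812
```

```bash
python3 l.py l16
```

```text
t 15.7 tcp [0.7167 0.0114 0.1863] stand [0.0195 0.0136 0.1863] yaw-st 0.003 F(stand) [0.22 0.04 0.83] gap 0.0812 q6 1.222 down [ 0.018 -0.006 -1.   ]
W cap [227.  272.9] 0.76 [-0.0058  0.013   0.2061]
S cap [256.2 188.2] 0.85 [-0.0088  0.013   0.2104]
S cap [269.4 258. ] 0.69 [0.0304 0.013  0.0675]
```

View pics/l16.png

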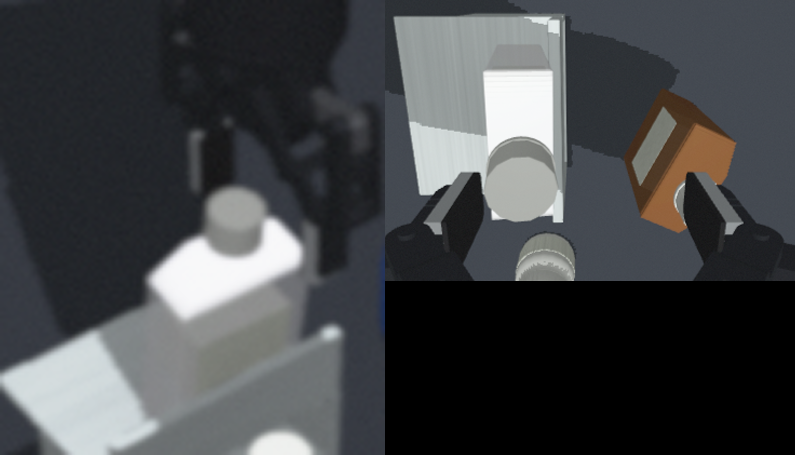

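```bash
python3 l.py l17; python3 - <<'E'
from h import *
S=shot('scene')
for m in mark_of(S,'flask')[:3]: print('S base',np.round(m['pixel'],1),round(m['score'],2),np.round(sf(atz(S,m['pixel'],.06)),3))
E
```

```text
t 15.9 tcp [0.7165 0.0113 0.1862] stand [0.0192 0.0136 0.1862] yaw-st 0.004 F(stand) [-1.08 -0.27  0.88] gap 0.081 q6 1.222 down [ 0.018 -0.006 -1.   ]
W cap [226.9 275.5] 0.94 [-0.0062  0.013   0.2089]
S cap [255.9 188.4] 0.93 [-0.0097  0.013   0.2094]
S cap [270.7 258.4] 0.91 [0.0344 0.013  0.0696]
S base [269.9 315.5] 0.95 [ 0.135 -0.066  0.06 ]
S base [253.3 244.2] 0.88 [-0.025  0.015  0.06 ]
```

View pics/l17.png

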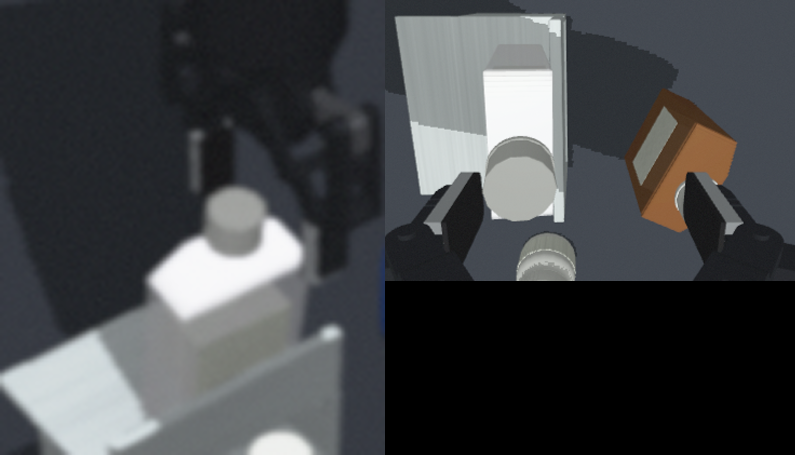

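Emit:
arm_command([
  {"dx": -0.4,"dy": 0.1,"dz": 0,"turn": 0,"jaw": -0.9},
  {"dx": -0.4,"dy": 0.1,"dz": 0,"turn": 0,"jaw": -0.9},
  {"dx": -0.5,"dy": 0.2,"dz": 0,"turn": 0,"jaw": -0.9},
  {"dx": -0.5,"dy": 0.2,"dz": 0,"turn": 0,"jaw": -0.8},
  {"dx": -0.5,"dy": 0.2,"dz": 0,"turn": 0,"jaw": -0.65},
  {"dx": -0.5,"dy": 0.3,"dz": 0,"turn": 0,"jaw": -0.5},
  {"dx": -0.5,"dy": 0.3,"dz": 0,"turn": 0,"jaw": -0.4},
  {"dx": -0.4,"dy": 0.3,"dz": 0,"turn": 0,"jaw": -0.3},
])

```text
clock: 17.2
position: [0.6776, 0.0038, 0.168]
eef_rot: [-0.701, 0.707, 0.071, -0.059]
wrist_force: [0.1, 0.1, 0.2]
finger_gap: 0.0555
```

```bash
python3 l.py l18
```

```text
t 17.2 tcp [0.6776 0.0038 0.168 ] stand [-0.0203  0.0132  0.168 ] yaw-st 0.003 F(stand) [0.11 0.13 0.25] gap 0.0555 q6 1.201 down [ 0.019 -0.006 -1.   ]
W cap [268.  295.7] 0.94 [-0.0276  0.013   0.2067]
W cap [476.6 320.1] 0.55 [0.0465 0.013  0.2229]
S cap [269.2 260.5] 0.73 [0.0299 0.013  0.0603]
S cap [247.7 183.5] 0.65 [-0.0346  0.013   0.205 ]
```

View pics/l18.png

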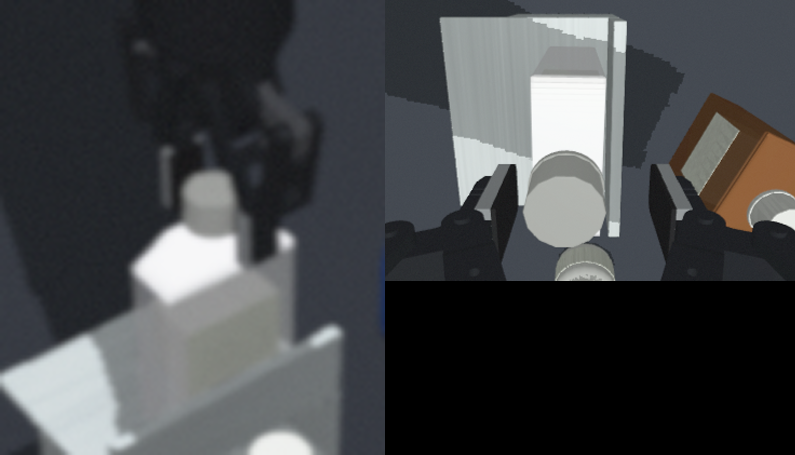

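Emit:
arm_command([
  {"dx": -0.5,"dy": 0,"dz": 0,"turn": 0,"jaw": -0.3},
  {"dx": -0.5,"dy": 0,"dz": 0,"turn": 0,"jaw": -0.3},
  {"dx": -0.4,"dy": 0,"dz": 0,"turn": 0,"jaw": -0.3},
  {"dx": -0.4,"dy": 0,"dz": 0,"turn": 0,"jaw": -0.3},
  {"dx": -0.4,"dy": 0.05,"dz": 0,"turn": 0,"jaw": -0.3},
  {"dx": -0.4,"dy": 0.05,"dz": 0,"turn": 0,"jaw": -0.3},
  {"dx": -0.4,"dy": 0.05,"dz": 0,"turn": 0,"jaw": -0.3},
  {"dx": -0.4,"dy": 0.05,"dz": 0,"turn": 0,"jaw": -0.3},
])

```text
clock: 18.4
position: [0.6428, -0.0028, 0.1659]
eef_rot: [-0.701, 0.707, 0.072, -0.058]
wrist_force: [0.7, 0.1, 0.8]
finger_gap: 0.0556
```

Emit:
arm_command([
  {"dx": -0.4,"dy": 0.05,"dz": 0,"turn": 0,"jaw": -0.3},
  {"dx": -0.4,"dy": 0.05,"dz": 0,"turn": 0,"jaw": -0.3},
  {"dx": -0.4,"dy": 0.05,"dz": 0,"turn": 0,"jaw": -0.3},
  {"dx": -0.3,"dy": 0.05,"dz": 0,"turn": 0,"jaw": -0.3},
  {"dx": -0.3,"dy": 0.05,"dz": 0,"turn": 0,"jaw": -0.3},
  {"dx": 0,"dy": 0,"dz": 0,"turn": 0,"jaw": -0.3},
])

```text
clock: 19.15
position: [0.6236, -0.0064, 0.1628]
eef_rot: [-0.701, 0.707, 0.072, -0.058]
wrist_force: [0.4, 0.5, -0.2]
finger_gap: 0.0557
```

```bash
python3 l.py l19
```

```text
t 19.15 tcp [ 0.6236 -0.0064  0.1628] stand [-0.0753  0.0128  0.1628] yaw-st 0.003 F(stand) [ 0.54  0.43 -0.19] gap 0.0557 q6 1.168 down [ 0.019 -0.006 -1.   ]
W cap [255.4 291.3] 0.57 [-0.0872  0.013   0.1994]
S cap [268.7 260.9] 0.84 [0.0283 0.013  0.0579]
S cap [232.6 170.9] 0.59 [-0.0822  0.013   0.2051]
```

View pics/l19.png

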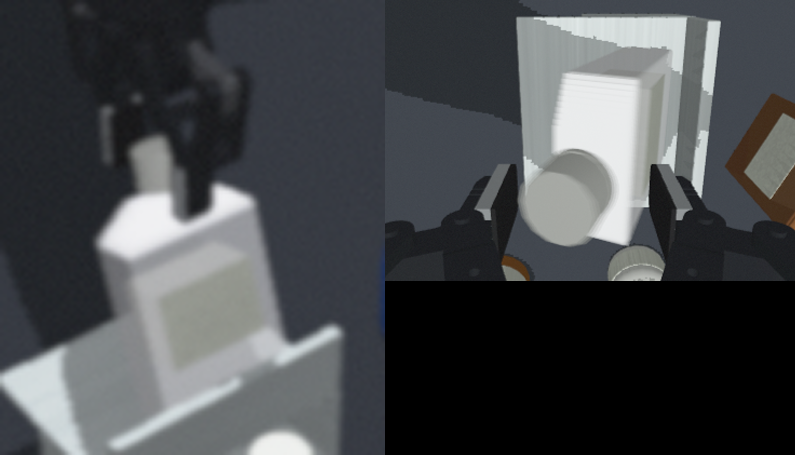

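Emit:
arm_command([
  {"dx": 0,"dy": 0,"dz": 0,"turn": 0,"jaw": -0.3},
  {"dx": 0,"dy": 0,"dz": 0,"turn": 0,"jaw": -0.3},
])

```text
clock: 19.6
position: [0.624, -0.0063, 0.1628]
eef_rot: [-0.701, 0.707, 0.072, -0.059]
wrist_force: [0.5, -0.1, -0.4]
finger_gap: 0.0555
```

```bash
python3 l.py l20
```

```text
t 19.6 tcp [ 0.624  -0.0063  0.1628] stand [-0.0749  0.0129  0.1628] yaw-st 0.003 F(stand) [ 0.48 -0.19 -0.36] gap 0.0555 q6 1.168 down [ 0.019 -0.006 -1.   ]
W cap [248.4 290.9] 0.62 [-0.0897  0.013   0.1991]
S cap [270.9 262.1] 0.71 [0.0352 0.013  0.0602]
```

View pics/l20.png

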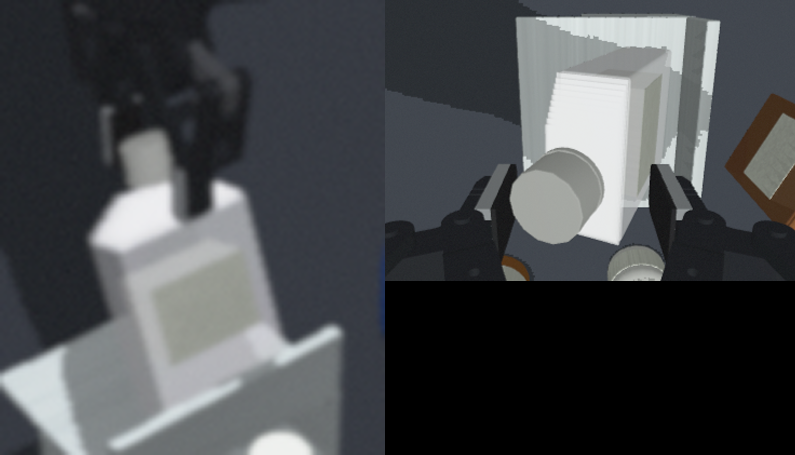

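Emit:
arm_command([
  {"dx": 0,"dy": 0.1,"dz": 0,"turn": 0,"jaw": -0.38},
  {"dx": 0,"dy": 0.1,"dz": 0,"turn": 0,"jaw": -0.46},
  {"dx": 0,"dy": 0.1,"dz": 0,"turn": 0,"jaw": -0.54},
  {"dx": 0,"dy": 0.1,"dz": 0,"turn": 0,"jaw": -0.62},
  {"dx": 0,"dy": 0.1,"dz": 0,"turn": 0,"jaw": -0.7},
  {"dx": 0,"dy": 0,"dz": 0,"turn": 0,"jaw": -0.7},
])

```text
clock: 20.55
position: [0.6239, -0.0064, 0.1573]
eef_rot: [-0.701, 0.707, 0.072, -0.059]
wrist_force: [0.2, 0.1, -0.3]
finger_gap: 0.0728
```

```bash
python3 l.py l21
```

```text
t 20.55 tcp [ 0.6239 -0.0064  0.1573] stand [-0.075   0.0128  0.1573] yaw-st 0.004 F(stand) [ 0.17  0.03 -0.26] gap 0.0728 q6 1.168 down [ 0.019 -0.006 -1.   ]
W cap [223.5 294.1] 0.97 [-0.0994  0.013   0.1959]
S cap [268.9 261.8] 0.56 [0.029 0.013 0.056]
```

View pics/l21.png

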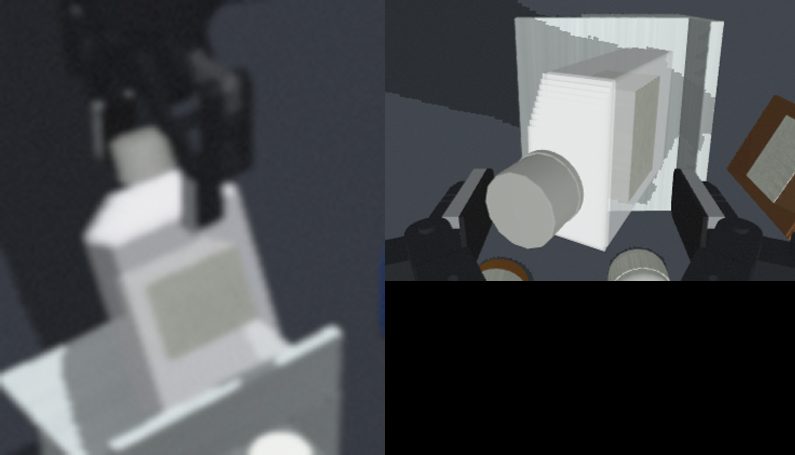

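```bash
python3 - <<'E'
from h import *
s,P,R=pose();p0=sf(P);g=s['finger_gap']/2
Cx=p0[0]-g;y0=p0[1]
ph=np.deg2rad(np.arange(0,91,10))
cy=np.interp(np.rad2deg(ph),[0,45,90],[11,1,-4])
x=Cx+g*np.cos(ph)-11e-3*np.sin(ph)
x-=np.interp(np.rad2deg(ph),[0,30,90],[0,.001,.001])
y=y0+cy*1e-3-g*np.sin(ph)-11e-3*np.cos(ph)
for i in range(9):
    d=np.array([x[i+1]-x[i],y[i+1]-y[i]]);c,sn=np.cos(ph[i]),np.sin(ph[i])
    print('dx %.2f dz %.2f'%(100*(d@[c,-sn]),100*(d@[sn,c])),np.round([x[i+1],y[i+1]],4))
E
```

```text
dx -0.28 dz -0.84 [-0.0777  0.0044]
dx -0.24 dz -0.84 [-0.0815 -0.0034]
dx -0.20 dz -0.83 [-0.0863 -0.0106]
dx -0.14 dz -0.81 [-0.0915 -0.0169]
dx -0.14 dz -0.74 [-0.0973 -0.0217]
dx -0.16 dz -0.69 [-0.1036 -0.0248]
dx -0.15 dz -0.67 [-0.1102 -0.0269]
dx -0.14 dz -0.65 [-0.1168 -0.0278]
dx -0.14 dz -0.63 [-0.1232 -0.0275]
```

Emit:
arm_command([
  {"dx": -0.28,"dy": 0,"dz": -0.84,"turn": 0.175,"jaw": -0.7},
  {"dx": -0.24,"dy": 0,"dz": -0.84,"turn": 0.175,"jaw": -0.7},
  {"dx": -0.2,"dy": 0,"dz": -0.83,"turn": 0.175,"jaw": -0.7},
  {"dx": 0,"dy": 0,"dz": 0,"turn": 0,"jaw": -0.7},
])

```text
clock: 21.25
position: [0.617, -0.0318, 0.1577]
eef_rot: [-0.695, 0.697, -0.117, 0.132]
wrist_force: [-0.4, 0.1, -0.3]
finger_gap: 0.0723
```

```bash
python3 l.py l22
```

```text
t 21.25 tcp [ 0.617  -0.0318  0.1577] stand [-0.0863 -0.0109  0.1577] yaw-st -0.535 F(stand) [-0.36  0.19 -0.33] gap 0.0723 q6 1.663 down [ 0.02  -0.006 -1.   ]
W cap [222. 262.] 0.67 [-0.1009  0.013   0.1942]
W cap [330.8 136.5] 0.54 [-0.03    0.013   0.0665]
S cap [227.7 172.2] 0.85 [-0.0994  0.013   0.1921]
S cap [268.1 260.9] 0.77 [0.0264 0.013  0.0564]
S cap [314.3 223.7] 0.24 [0.1444 0.013  0.2356]
```

View pics/l22.png

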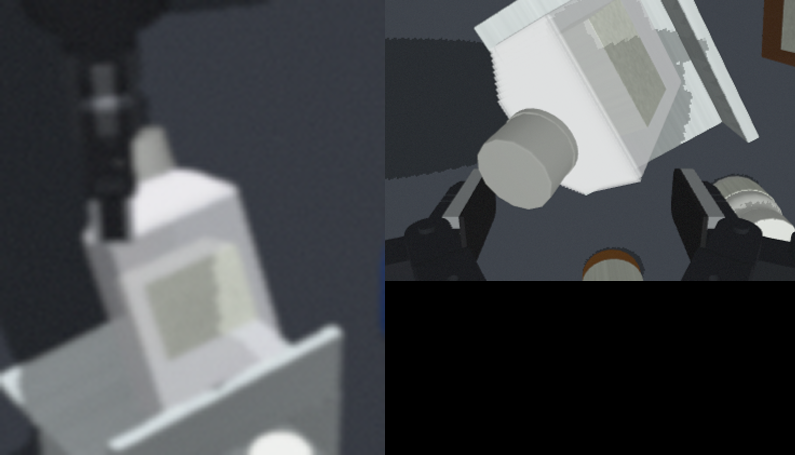

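Emit:
arm_command([
  {"dx": -0.14,"dy": 0,"dz": -0.81,"turn": 0.175,"jaw": -0.7},
  {"dx": -0.14,"dy": 0,"dz": -0.74,"turn": 0.175,"jaw": -0.7},
  {"dx": -0.16,"dy": 0,"dz": -0.69,"turn": 0.175,"jaw": -0.7},
  {"dx": 0,"dy": 0,"dz": 0,"turn": 0,"jaw": -0.7},
])

```text
clock: 21.95
position: [0.6025, -0.0472, 0.1574]
eef_rot: [0.641, -0.639, 0.294, -0.308]
wrist_force: [0.0, -0.1, 0.2]
finger_gap: 0.0725
```

```bash
python3 l.py l23
```

```text
t 21.95 tcp [ 0.6025 -0.0472  0.1574] stand [-0.1034 -0.0235  0.1574] yaw-st -1.061 F(stand) [ 0.01 -0.09  0.18] gap 0.0725 q6 2.157 down [ 0.02  -0.006 -1.   ]
W cap [197.3 245.6] 0.87 [-0.0205  0.013   0.359 ]
S cap [270.9 260.8] 0.93 [0.0351 0.013  0.0637]
S cap [231.2 170.5] 0.68 [-0.0869  0.013   0.2033]
```

View pics/l23.png

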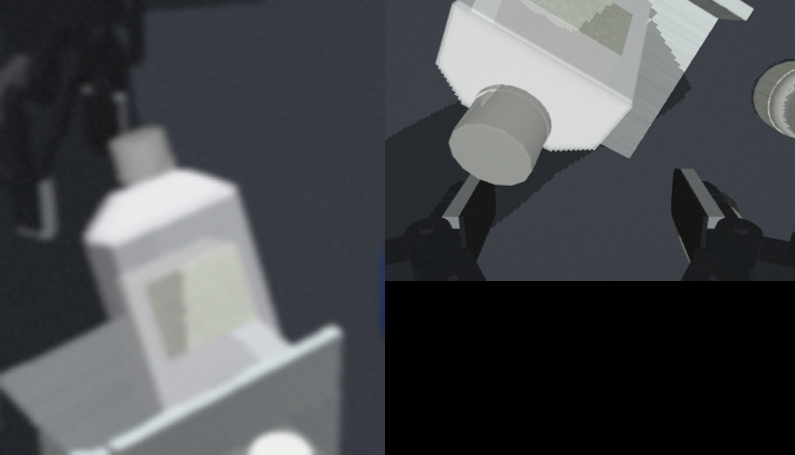

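Emit:
arm_command([
  {"dx": -0.17,"dy": 0,"dz": -0.67,"turn": 0.17,"jaw": -0.7},
  {"dx": -0.16,"dy": 0,"dz": -0.65,"turn": 0.17,"jaw": -0.7},
  {"dx": -0.16,"dy": 0,"dz": -0.63,"turn": 0.17,"jaw": -0.7},
  {"dx": 0,"dy": 0,"dz": 0,"turn": 0,"jaw": -0.7},
])

```text
clock: 22.65
position: [0.5839, -0.0518, 0.1568]
eef_rot: [0.546, -0.54, 0.447, -0.46]
wrist_force: [-0.2, -0.3, -0.7]
finger_gap: 0.0724
```

```bash
python3 l.py l24
```

```text
t 22.65 tcp [ 0.5839 -0.0518  0.1568] stand [-0.1226 -0.0246  0.1568] yaw-st -1.573 F(stand) [-0.25 -0.26 -0.75] gap 0.0724 q6 2.65 down [ 0.02  -0.005 -1.   ]
W cap [173.4 241.8] 0.95 [-0.096   0.013   0.2071]
S cap [228.8 171.7] 0.71 [-0.0954  0.013   0.1955]
S cap [268.3 259.5] 0.7 [0.0271 0.013  0.0607]
```

View pics/l24.png

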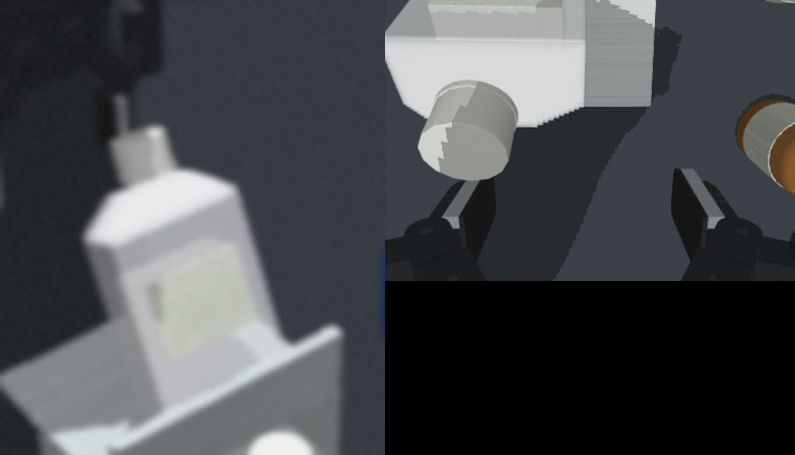

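Emit:
arm_command([
  {"dx": 0,"dy": 0.25,"dz": -0.4,"turn": 0,"jaw": -0.7},
  {"dx": 0,"dy": 0.25,"dz": -0.4,"turn": 0,"jaw": -0.7},
  {"dx": 0,"dy": 0.3,"dz": -0.4,"turn": 0,"jaw": -0.7},
  {"dx": 0,"dy": 0.3,"dz": -0.4,"turn": 0,"jaw": -0.7},
  {"dx": 0,"dy": 0.35,"dz": -0.4,"turn": 0,"jaw": -0.7},
  {"dx": 0,"dy": 0.35,"dz": -0.4,"turn": 0,"jaw": -0.7},
  {"dx": 0,"dy": 0,"dz": 0,"turn": 0,"jaw": -0.7},
])

```text
clock: 23.72
position: [0.5589, -0.0565, 0.1366]
eef_rot: [0.547, -0.541, 0.446, -0.458]
wrist_force: [-0.4, 0.5, 0.1]
finger_gap: 0.0727
```

```bash
python3 l.py l25
```

```text
t 23.73 tcp [ 0.5589 -0.0565  0.1366] stand [-0.148  -0.0248  0.1366] yaw-st -1.568 F(stand) [-0.28  0.52  0.15] gap 0.0727 q6 2.623 down [ 0.019 -0.005 -1.   ]
W cap [167.1 252.6] 0.98 [-0.1225  0.013   0.1937]
S cap [270.1 261.6] 0.89 [0.0327 0.013  0.0596]
S cap [223.4 170.3] 0.67 [-0.1142  0.013   0.1878]
```

View pics/l25.png

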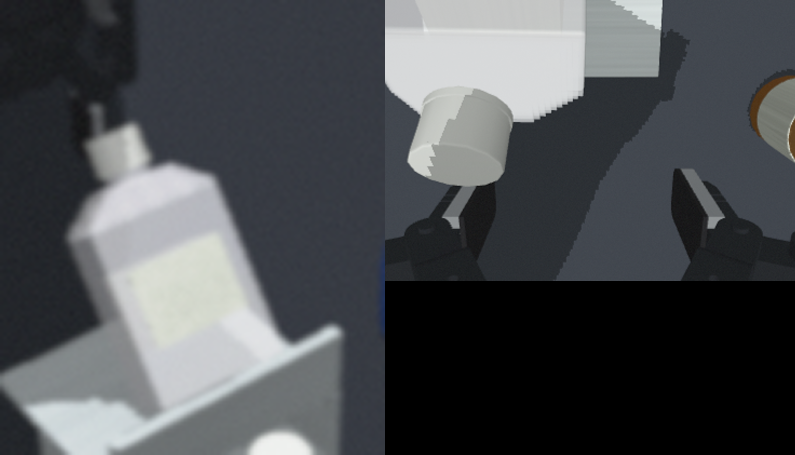

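Emit:
arm_command([
  {"dx": 0,"dy": 0.35,"dz": -0.4,"turn": 0,"jaw": -0.7},
  {"dx": 0,"dy": 0.35,"dz": -0.4,"turn": 0,"jaw": -0.7},
  {"dx": 0,"dy": 0.4,"dz": -0.4,"turn": 0,"jaw": -0.7},
  {"dx": 0,"dy": 0.4,"dz": -0.35,"turn": 0,"jaw": -0.7},
  {"dx": 0,"dy": 0.4,"dz": -0.3,"turn": 0,"jaw": -0.7},
  {"dx": 0,"dy": 0,"dz": 0,"turn": 0,"jaw": -0.7},
])

```text
clock: 24.68
position: [0.5401, -0.0602, 0.1162]
eef_rot: [0.547, -0.541, 0.446, -0.458]
wrist_force: [-0.7, 0.1, 0.1]
finger_gap: 0.0723
```

```bash
python3 l.py l26
```

```text
t 24.68 tcp [ 0.5401 -0.0602  0.1162] stand [-0.1671 -0.0251  0.1162] yaw-st -1.568 F(stand) [-0.69  0.25  0.06] gap 0.0723 q6 2.605 down [ 0.019 -0.005 -1.   ]
W cap [161.8 264.4] 0.59 [-0.1435  0.013   0.178 ]
S cap [269.  258.8] 0.91 [0.0292 0.013  0.0643]
S cap [213.7 170.4] 0.73 [-0.1504  0.013   0.1665]
```

View pics/l26.png

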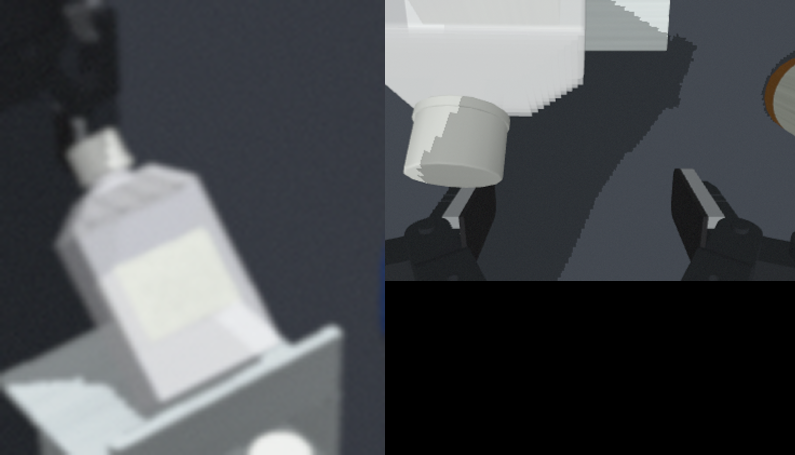

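Emit:
arm_command([
  {"dx": 0,"dy": 0.3,"dz": -0.3,"turn": 0,"jaw": -0.7},
  {"dx": 0,"dy": 0.4,"dz": -0.3,"turn": 0,"jaw": -0.7},
  {"dx": 0,"dy": 0.4,"dz": -0.3,"turn": 0,"jaw": -0.7},
  {"dx": 0,"dy": 0,"dz": 0,"turn": 0,"jaw": -0.7},
])

```text
clock: 25.38
position: [0.5315, -0.0621, 0.1048]
eef_rot: [0.547, -0.541, 0.445, -0.458]
wrist_force: [-0.9, -0.1, -0.6]
finger_gap: 0.0726
```

```bash
python3 l.py l27; python3 - <<'E'
from h import *
S=shot('scene')
for m in mark_of(S,'flask')[:3]: print('S base',np.round(m['pixel'],1),round(m['score'],2),np.round(aty(S,m['pixel']),3))
E
```

```text
t 25.38 tcp [ 0.5315 -0.0621  0.1048] stand [-0.1759 -0.0253  0.1048] yaw-st -1.568 F(stand) [-0.95  0.05 -0.64] gap 0.0726 q6 2.595 down [ 0.02  -0.006 -1.   ]
W cap [162.2 267. ] 0.76 [-0.1536  0.013   0.166 ]
S cap [270.2 258.8] 0.78 [0.0329 0.013  0.0673]
S cap [211.4 172.3] 0.69 [-0.1599  0.013   0.1562]
S base [248.8 235. ] 0.8 [-0.036  0.013  0.078]
S base [271. 318.] 0.58 [ 0.037  0.013 -0.105]
```

View pics/l27.png

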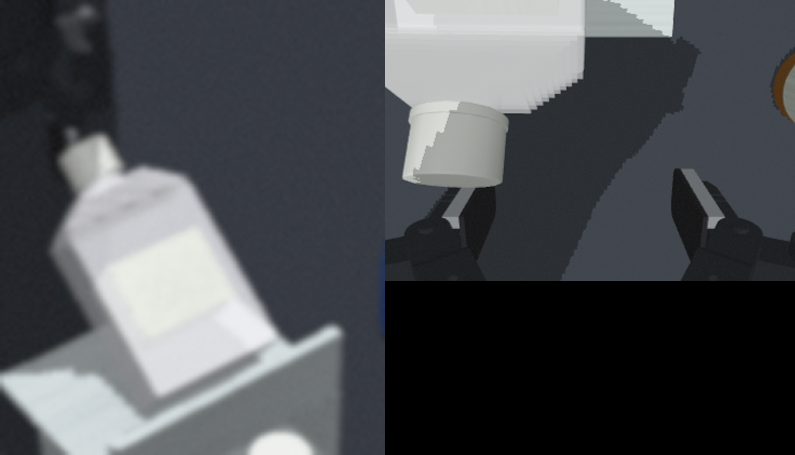

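Emit:
arm_command([
  {"dx": 0,"dy": 0,"dz": 0.2,"turn": 0,"jaw": -0.7},
  {"dx": 0,"dy": 0,"dz": 0.2,"turn": 0,"jaw": -0.7},
  {"dx": 0,"dy": 0,"dz": 0.2,"turn": 0,"jaw": -0.7},
  {"dx": 0,"dy": 0,"dz": 0.2,"turn": 0,"jaw": -0.7},
])

```text
clock: 26.18
position: [0.5407, -0.0606, 0.1058]
eef_rot: [0.547, -0.541, 0.445, -0.459]
wrist_force: [-0.5, -0.4, 1.5]
finger_gap: 0.0725
```

```bash
cat >> l.py <<'E'
for m in mark_of(S,'flask')[:1]: print('S base',np.round(m['pixel'],1),round(m['score'],2),np.round(aty(S,m['pixel']),3))
E
python3 l.py l28
```

```text
t 26.18 tcp [ 0.5407 -0.0606  0.1058] stand [-0.1666 -0.0256  0.1058] yaw-st -1.567 F(stand) [-0.6  -0.26  1.45] gap 0.0725 q6 2.604 down [ 0.021 -0.006 -1.   ]
W cap [165.  266.9] 0.8 [-0.1456  0.013   0.164 ]
S cap [213.9 178.7] 0.97 [-0.1521  0.013   0.145 ]
S cap [268.3 259.8] 0.63 [0.0271 0.013  0.0599]
S base [254.  240.1] 0.8 [-0.018  0.013  0.077]
```

View pics/l28.png

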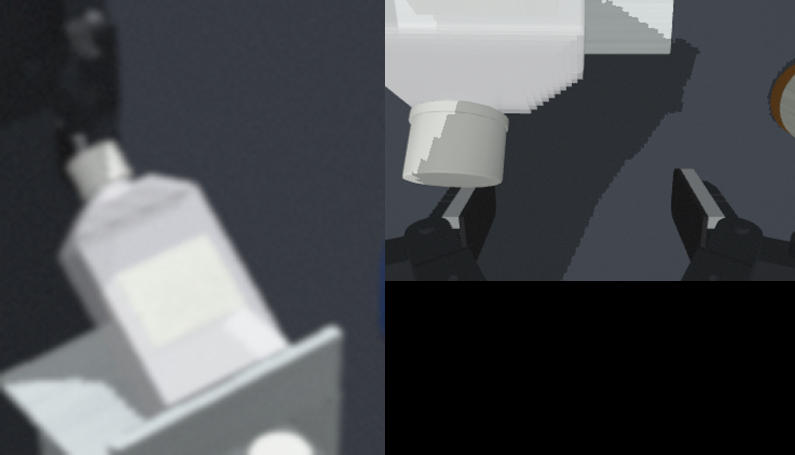

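Emit:
arm_command([
  {"dx": 0,"dy": 0,"dz": 0.2,"turn": 0,"jaw": -0.7},
  {"dx": 0,"dy": 0,"dz": 0.2,"turn": 0,"jaw": -0.7},
  {"dx": 0,"dy": 0,"dz": 0.15,"turn": 0,"jaw": -0.7},
  {"dx": 0,"dy": 0,"dz": 0.15,"turn": 0,"jaw": -0.7},
  {"dx": 0,"dy": 0,"dz": 0.12,"turn": 0,"jaw": -0.7},
])

```text
clock: 27.05
position: [0.5491, -0.059, 0.106]
eef_rot: [0.547, -0.541, 0.445, -0.459]
wrist_force: [-1.3, -0.3, 0.4]
finger_gap: 0.0725
```

```bash
python3 l.py l29
```

```text
t 27.05 tcp [ 0.5491 -0.059   0.106 ] stand [-0.1581 -0.0255  0.106 ] yaw-st -1.567 F(stand) [-1.33 -0.04  0.42] gap 0.0725 q6 2.612 down [ 0.021 -0.006 -1.   ]
W cap [164.2 266.8] 0.94 [-0.1369  0.013   0.1649]
S cap [217.5 178.2] 0.9 [-0.138   0.013   0.1547]
S cap [269.2 259.5] 0.87 [0.0298 0.013  0.0629]
S base [257.  238.3] 0.59 [-0.009  0.013  0.089]
```

View pics/l29.png

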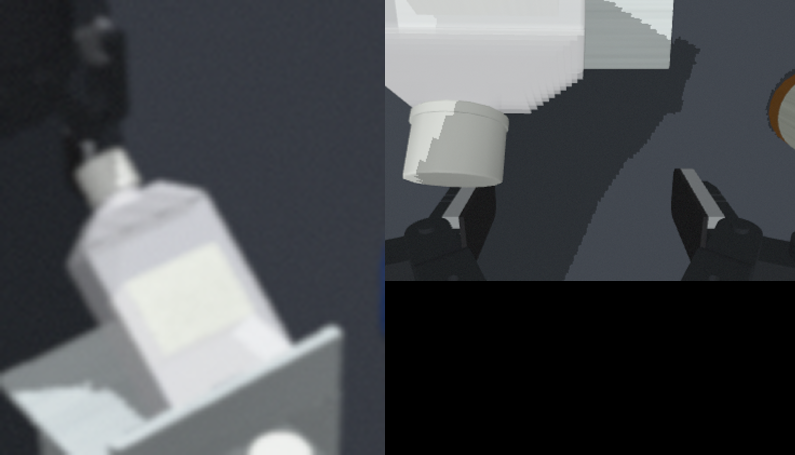

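Emit:
arm_command([
  {"dx": 0,"dy": 0.4,"dz": -0.1,"turn": 0,"jaw": -0.7},
  {"dx": 0,"dy": 0.4,"dz": -0.1,"turn": 0,"jaw": -0.7},
  {"dx": 0,"dy": 0.4,"dz": -0.1,"turn": 0,"jaw": -0.7},
])

```text
clock: 27.68
position: [0.5461, -0.0598, 0.0932]
eef_rot: [0.547, -0.541, 0.445, -0.459]
wrist_force: [-0.7, 0.2, 0.1]
finger_gap: 0.0727
```

```bash
python3 l.py l30
```

```text
t 27.68 tcp [ 0.5461 -0.0598  0.0932] stand [-0.1612 -0.0257  0.0932] yaw-st -1.567 F(stand) [-0.68  0.34  0.08] gap 0.0727 q6 2.609 down [ 0.021 -0.006 -1.   ]
W cap [165.7 273.9] 0.6 [-0.1432  0.013   0.1509]
S cap [218.  181.8] 0.8 [-0.1371  0.013   0.1463]
S cap [269.9 261.8] 0.57 [0.0321 0.013  0.0585]
S base [256.8 243.1] 0.87 [-0.009  0.013  0.076]
```

View pics/l30.png

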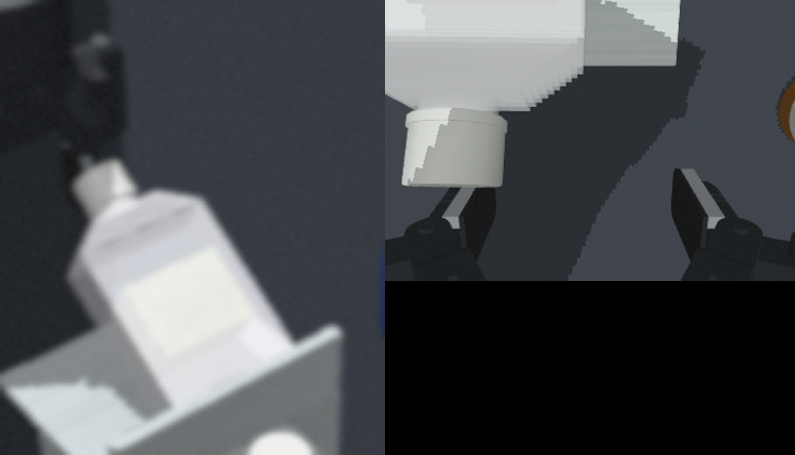

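Emit:
arm_command([
  {"dx": 0,"dy": 0.4,"dz": -0.05,"turn": 0,"jaw": -0.7},
  {"dx": 0,"dy": 0.4,"dz": -0.05,"turn": 0,"jaw": -0.7},
  {"dx": 0,"dy": 0.4,"dz": 0,"turn": 0,"jaw": -0.7},
])

```text
clock: 28.3
position: [0.5458, -0.0602, 0.0814]
eef_rot: [0.547, -0.541, 0.444, -0.459]
wrist_force: [-2.5, -1.3, -0.2]
finger_gap: 0.0725
```

```bash
python3 l.py l31
```

```text
t 28.3 tcp [ 0.5458 -0.0602  0.0814] stand [-0.1615 -0.026   0.0814] yaw-st -1.567 F(stand) [-2.67 -0.83 -0.21] gap 0.0725 q6 2.608 down [ 0.022 -0.007 -1.   ]
W cap [163.5 275.8] 0.68 [-0.1437  0.013   0.1401]
S cap [268.6 260.7] 0.89 [0.028  0.013  0.0582]
S cap [218.  186.3] 0.8 [-0.1384  0.013   0.1343]
S base [270.3 314.8] 0.71 [ 0.035  0.013 -0.097]
```

View pics/l31.png

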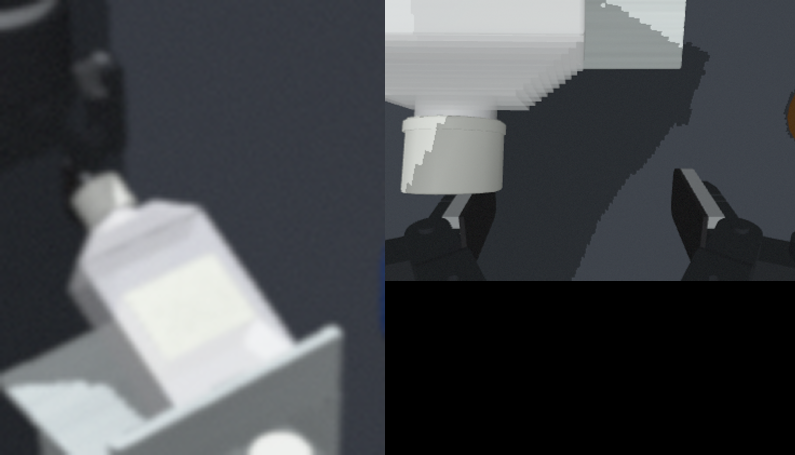

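Emit:
arm_command([
  {"dx": 0,"dy": 0.3,"dz": -0.05,"turn": 0,"jaw": -0.7},
  {"dx": 0,"dy": 0.3,"dz": -0.03,"turn": 0,"jaw": -0.7},
  {"dx": 0,"dy": 0.3,"dz": -0.02,"turn": 0,"jaw": -0.7},
])

```text
clock: 28.92
position: [0.5444, -0.0607, 0.0724]
eef_rot: [0.547, -0.541, 0.444, -0.459]
wrist_force: [-4.5, -2.0, 1.6]
finger_gap: 0.0724
```

```bash
python3 l.py l32
```

```text
t 28.93 tcp [ 0.5444 -0.0607  0.0724] stand [-0.163  -0.0263  0.0724] yaw-st -1.567 F(stand) [-4.82 -1.19  1.57] gap 0.0724 q6 2.607 down [ 0.021 -0.007 -1.   ]
W cap [162.5 280.6] 0.71 [-0.1463  0.013   0.1318]
S cap [268.  261.9] 0.72 [0.0261 0.013  0.0534]
S base [271.5 317.2] 0.9 [ 0.039  0.013 -0.101]
```

View pics/l32.png

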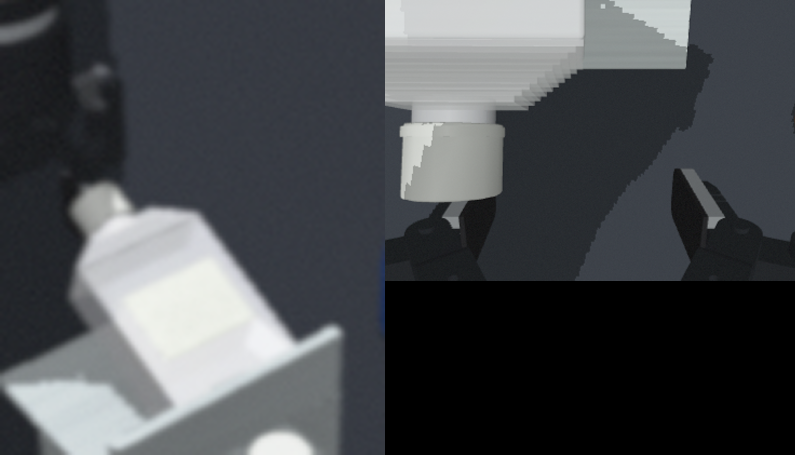

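Emit:
arm_command([
  {"dx": 0,"dy": 0.3,"dz": -0.06,"turn": 0,"jaw": -0.7},
  {"dx": 0,"dy": 0.3,"dz": -0.03,"turn": 0,"jaw": -0.7},
  {"dx": 0,"dy": 0.3,"dz": -0.02,"turn": 0,"jaw": -0.7},
])

```text
clock: 29.55
position: [0.5433, -0.061, 0.0635]
eef_rot: [0.547, -0.541, 0.445, -0.459]
wrist_force: [-5.0, -1.7, -0.5]
finger_gap: 0.0723
```

```bash
python3 l.py l33
```

```text
t 29.55 tcp [ 0.5433 -0.061   0.0635] stand [-0.1641 -0.0264  0.0635] yaw-st -1.567 F(stand) [-5.22 -0.73 -0.46] gap 0.0723 q6 2.606 down [ 0.02  -0.007 -1.   ]
S cap [216.  188.3] 0.79 [-0.1467  0.013   0.124 ]
S cap [268.1 259.8] 0.74 [0.0264 0.013  0.0594]
S base [258.5 243. ] 0.97 [-0.004  0.013  0.08 ]
```

View pics/l33.png

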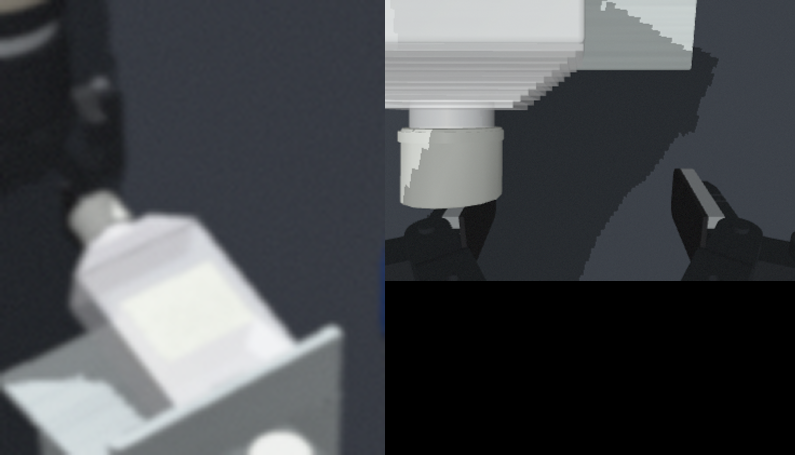

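Emit:
arm_command([
  {"dx": 0,"dy": 0.3,"dz": -0.02,"turn": 0,"jaw": -0.7},
  {"dx": 0,"dy": 0.3,"dz": 0,"turn": 0,"jaw": -0.7},
])

```text
clock: 30.05
position: [0.543, -0.0612, 0.0578]
eef_rot: [0.546, -0.542, 0.445, -0.459]
wrist_force: [-6.5, -0.7, 0.1]
finger_gap: 0.0727
```

```bash
python3 l.py l34; python3 - <<'E'
from h import *
S=shot('scene');W=shot('wrist','w34.png')
cv2.imwrite('pics/s34.png',cv2.resize(S['image'][100:260,150:310],None,fx=3.7,fy=3.7,interpolation=cv2.INTER_CUBIC)[:,:,::-1])
E
```

```text
t 30.05 tcp [ 0.543  -0.0612  0.0578] stand [-0.1645 -0.0265  0.0578] yaw-st -1.567 F(stand) [-6.54  0.46  0.1 ] gap 0.0727 q6 2.605 down [ 0.02  -0.008 -1.   ]
W cap [162.6 285.1] 0.76 [-0.1494  0.013   0.117 ]
S cap [271.5 261.5] 0.96 [0.037  0.013  0.0634]
S cap [219.4 193.5] 0.79 [-0.135   0.013   0.1181]
S base [257.1 243. ] 0.8 [-0.008  0.013  0.077]
```

View pics/s34.png

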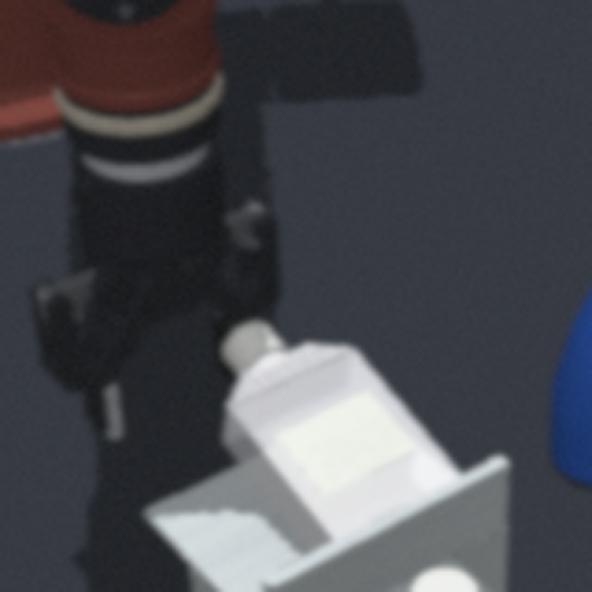

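View pics/w34.png

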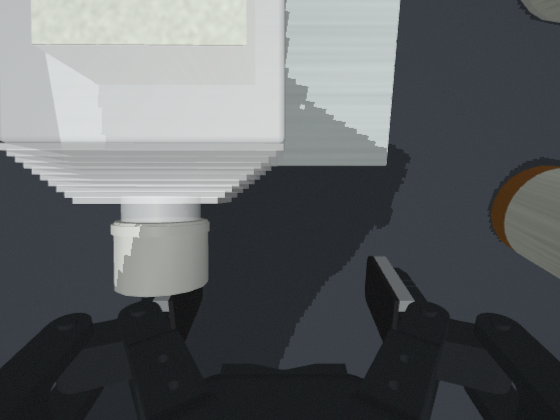

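Emit:
arm_command([
  {"dx": 0,"dy": 0.3,"dz": -0.01,"turn": 0,"jaw": -0.7},
  {"dx": 0,"dy": 0.3,"dz": 0,"turn": 0,"jaw": -0.7},
  {"dx": 0,"dy": 0.3,"dz": 0,"turn": 0,"jaw": -0.7},
])

```text
clock: 30.78
position: [0.5427, -0.0612, 0.0487]
eef_rot: [0.546, -0.542, 0.445, -0.459]
wrist_force: [-5.3, -1.2, -0.0]
finger_gap: 0.073
```

```bash
python3 l.py l35
```

```text
t 30.77 tcp [ 0.5427 -0.0612  0.0487] stand [-0.1648 -0.0265  0.0487] yaw-st -1.567 F(stand) [-5.43 -0.25 -0.02] gap 0.073 q6 2.605 down [ 0.019 -0.008 -1.   ]
W cap [163.  285.2] 0.94 [-0.1498  0.013   0.1077]
S cap [214.4 196.1] 0.93 [-0.1555  0.013   0.0982]
S cap [269.  258.8] 0.56 [0.0292 0.013  0.0643]
S base [257.4 242. ] 0.93 [-0.007  0.013  0.08 ]
```

View pics/l35.png

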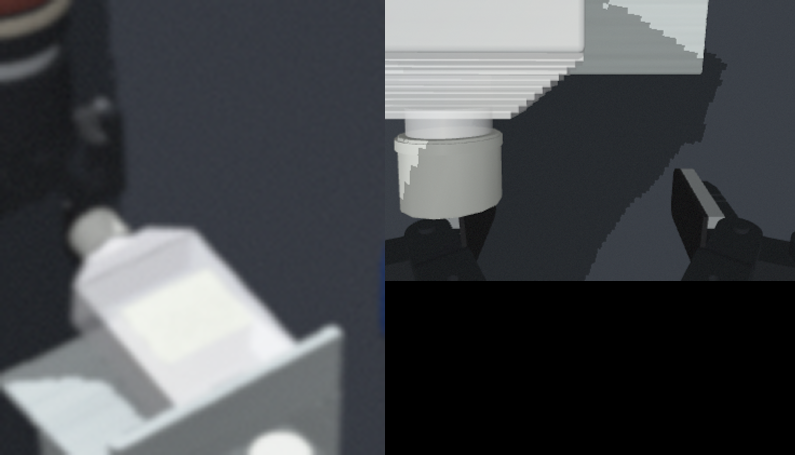

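Emit:
arm_command([
  {"dx": 0,"dy": 0.3,"dz": 0.02,"turn": 0,"jaw": -0.7},
  {"dx": 0,"dy": 0.3,"dz": 0.03,"turn": 0,"jaw": -0.7},
  {"dx": 0,"dy": 0.3,"dz": 0.05,"turn": 0,"jaw": -0.7},
])

```text
clock: 31.4
position: [0.5431, -0.0611, 0.0399]
eef_rot: [0.546, -0.542, 0.445, -0.458]
wrist_force: [-6.5, -1.4, -0.4]
finger_gap: 0.0729
```

```bash
python3 l.py l36
```

```text
t 31.4 tcp [ 0.5431 -0.0611  0.0399] stand [-0.1643 -0.0265  0.0399] yaw-st -1.567 F(stand) [-6.64 -0.19 -0.45] gap 0.0729 q6 2.606 down [ 0.017 -0.008 -1.   ]
W cap [164.5 286.6] 0.9 [-0.1505  0.013   0.0976]
S cap [214.4 200.2] 0.89 [-0.1568  0.013   0.0864]
S cap [269.3 260.2] 0.87 [0.0302 0.013  0.0613]
S cap [171.4 317. ] 0.58 [-0.4974  0.013  -0.6362]
S base [260.3 243.7] 0.85 [0.002 0.013 0.083]
```

View pics/l36.png

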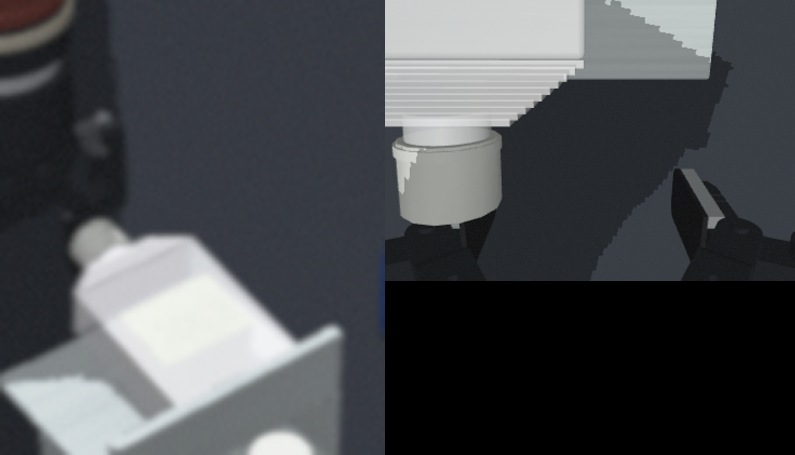

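Emit:
arm_command([
  {"dx": 0,"dy": 0.3,"dz": 0.05,"turn": 0,"jaw": -0.7},
  {"dx": 0,"dy": 0.3,"dz": 0.06,"turn": 0,"jaw": -0.7},
  {"dx": 0,"dy": 0.3,"dz": 0.07,"turn": 0,"jaw": -0.7},
])

```text
clock: 32.02
position: [0.5431, -0.0609, 0.0303]
eef_rot: [0.545, -0.543, 0.446, -0.457]
wrist_force: [-10.2, -3.0, 0.4]
finger_gap: 0.0724
```

```bash
python3 l.py l37
```

```text
t 32.02 tcp [ 0.5431 -0.0609  0.0303] stand [-0.1643 -0.0263  0.0303] yaw-st -1.566 F(stand) [-10.54  -1.09   0.42] gap 0.0724 q6 2.607 down [ 0.013 -0.008 -1.   ]
W cap [164.  291.3] 0.73 [-0.1511  0.013   0.0894]
S cap [267.  261.9] 0.88 [0.023  0.013  0.0508]
S cap [216.7 204.5] 0.75 [-0.1489  0.013   0.0801]
S cap [255.2 271.3] 0.58 [-0.0164  0.013  -0.0087]
S base [271.2 314.7] 0.86 [ 0.038  0.013 -0.094]
```

View pics/l37.png

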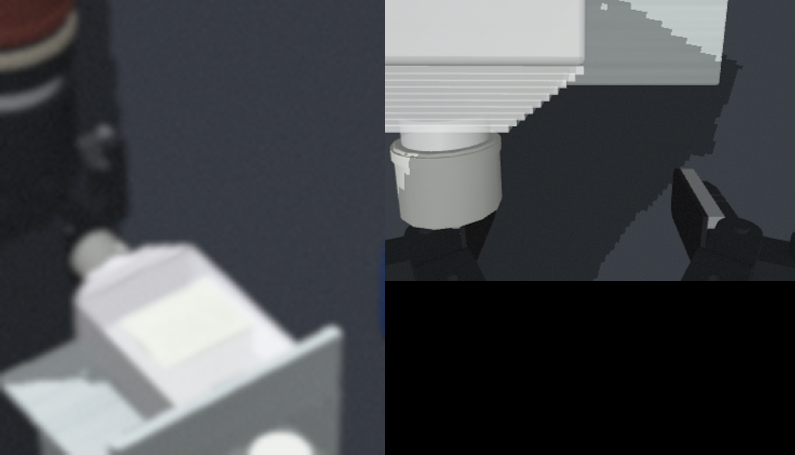

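Emit:
arm_command([
  {"dx": 0,"dy": 0.3,"dz": 0.04,"turn": 0,"jaw": -0.7},
  {"dx": 0,"dy": 0.3,"dz": 0.04,"turn": 0,"jaw": -0.7},
  {"dx": 0,"dy": 0.3,"dz": 0.04,"turn": 0,"jaw": -0.7},
])

```text
clock: 32.65
position: [0.5429, -0.0611, 0.0209]
eef_rot: [-0.544, 0.544, -0.447, 0.456]
wrist_force: [-6.5, -2.6, 1.6]
finger_gap: 0.0724
```

```bash
python3 l.py l38
```

```text
t 32.65 tcp [ 0.5429 -0.0611  0.0209] stand [-0.1646 -0.0264  0.0209] yaw-st -1.566 F(stand) [-6.84 -1.36  1.61] gap 0.0724 q6 2.608 down [ 0.01  -0.009 -1.   ]
W cap [161.7 288.3] 0.92 [-0.1493  0.013   0.0813]
S cap [217.5 206.9] 0.91 [-0.1464  0.013   0.0753]
S cap [269.7 260. ] 0.73 [0.0314 0.013  0.0629]
S cap [313.2 219.7] 0.51 [0.1413 0.013  0.2417]
S base [273.6 316.1] 0.91 [ 0.046  0.013 -0.09 ]
```

View pics/l38.png

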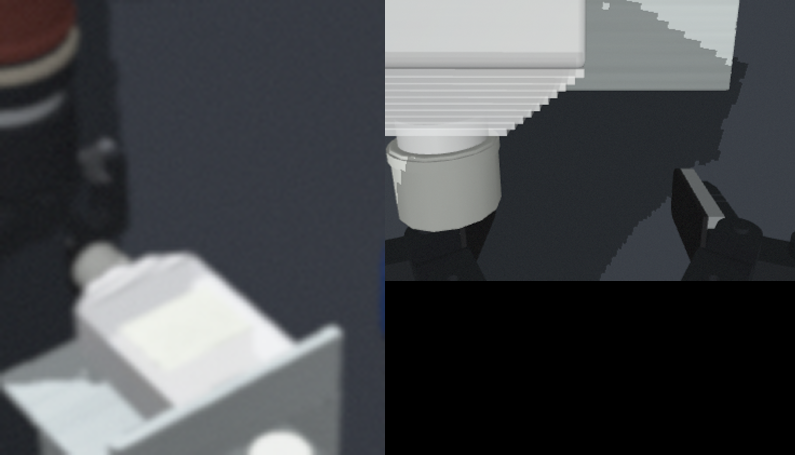

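Emit:
arm_command([
  {"dx": 0,"dy": 0.25,"dz": 0.05,"turn": 0,"jaw": -0.7},
  {"dx": 0,"dy": 0.25,"dz": 0.06,"turn": 0,"jaw": -0.7},
])

```text
clock: 33.15
position: [0.5428, -0.0613, 0.0159]
eef_rot: [-0.543, 0.545, -0.447, 0.456]
wrist_force: [-10.7, -2.4, 1.0]
finger_gap: 0.0727
```

```bash
python3 l.py l39
```

```text
t 33.15 tcp [ 0.5428 -0.0613  0.0159] stand [-0.1647 -0.0266  0.0159] yaw-st -1.566 F(stand) [-10.93  -0.49   1.  ] gap 0.0727 q6 2.608 down [ 0.007 -0.01  -1.   ]
W cap [157.7 295.3] 0.87 [-0.1497  0.013   0.0797]
S cap [268.4 261. ] 0.77 [0.0274 0.013  0.0569]
S cap [215.7 205.5] 0.66 [-0.1532  0.013   0.0745]
S base [260.9 247. ] 0.93 [0.004 0.013 0.076]
```

View pics/l39.png

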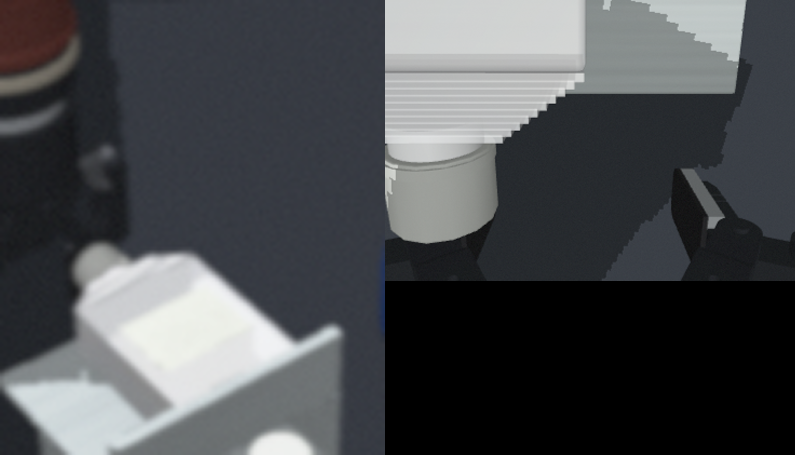

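Emit:
arm_command([
  {"dx": 0,"dy": 0,"dz": -0.1,"turn": 0,"jaw": -0.7},
  {"dx": 0,"dy": 0,"dz": -0.3,"turn": 0,"jaw": -0.7},
  {"dx": 0,"dy": 0,"dz": -1.5,"turn": 0,"jaw": -0.7},
  {"dx": 0,"dy": 0,"dz": -3,"turn": 0,"jaw": -0.7},
  {"dx": 0,"dy": 0,"dz": -3,"turn": 0,"jaw": -0.7},
  {"dx": 0,"dy": -2,"dz": -1,"turn": 0,"jaw": -0.7},
  {"dx": 0,"dy": -2,"dz": 0,"turn": 0,"jaw": -0.7},
  {"dx": 0,"dy": -2,"dz": 0,"turn": 0,"jaw": -0.7},
])

```text
clock: 34.4
position: [0.4559, -0.0776, 0.0785]
eef_rot: [0.546, -0.542, 0.444, -0.459]
wrist_force: [-0.4, 0.1, -0.5]
finger_gap: 0.0727
```

```bash
python3 - <<'E'
from h import *
st()
S=shot('scene');T=shot('top')
f=lambda i,w,h:cv2.resize(i,(w,h),interpolation=cv2.INTER_CUBIC)
cv2.imwrite('pics/end1.png',np.hstack([f(S['image'][170:310,100:290],460,339),f(T['image'][180:290,240:350],339,339)])[:,:,::-1])
for p,n in((S,'S'),(T,'T')):
    for k,z in(('flask',.077),('flask_cap',.077)):
        for m in mark_of(p,k)[:3]: print(n,k,np.round(m['pixel'],1),round(m['score'],2),np.round(sf(atz(p,m['pixel'],z)),4))
E
```

```text
t 34.4 tcp [ 0.4559 -0.0776  0.0785] stand [-0.253  -0.027   0.0785] yaw-st -1.566 F(stand) [-0.34  0.14 -0.45] gap 0.0727 q6 2.504 down [ 0.019 -0.01  -1.   ]
S flask [270.4 315.5] 0.83 [ 0.1459 -0.0736  0.077 ]
S flask [253.2 274.1] 0.69 [ 0.0524 -0.0409  0.077 ]
S flask [258.1 247.2] 0.63 [0.002  0.0077 0.077 ]
S flask_cap [271.2 260.9] 0.94 [0.0459 0.0053 0.077 ]
S flask_cap [214.9 206.3] 0.69 [-0.1494  0.0087  0.077 ]
T flask [297. 166.] 0.81 [ 0.0843 -0.0263  0.077 ]
T flask_cap [306.5 152.1] 0.65 [ 0.111  -0.0531  0.077 ]
T flask_cap [301.2 273.6] 0.63 [-0.1457  0.0127  0.077 ]
```

View pics/end1.png

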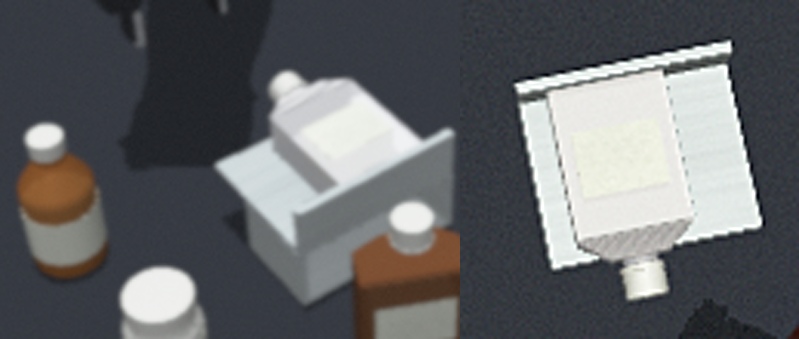

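Emit:
arm_command([
  {"dx": 0,"dy": -2,"dz": 0,"turn": 0,"jaw": -0.7},
  {"dx": 0,"dy": -2,"dz": 0,"turn": 0,"jaw": -0.7},
  {"dx": 0,"dy": 0,"dz": 0,"turn": 0,"jaw": -0.7},
  {"dx": 0,"dy": 0,"dz": 0,"turn": 0,"jaw": -0.7},
])

```text
clock: 35.2
position: [0.4528, -0.0758, 0.1127]
eef_rot: [0.545, -0.543, 0.447, -0.456]
wrist_force: [-0.1, 0.1, 0.4]
finger_gap: 0.0725
```

```bash
python3 - <<'E'
from h import *
st(); print(manip.job_done())
E
```

```text
t 35.2 tcp [ 0.4528 -0.0758  0.1127] stand [-0.2558 -0.0247  0.1127] yaw-st -1.566 F(stand) [-0.1   0.14  0.36] gap 0.0725 q6 2.504 down [ 0.011 -0.006 -1.   ]
the job is handed in; nothing more can be done
None
```

The flask is lying flat on the stand, base against the back stop and cap out over the front edge. I handed the job in at 35.2 s; no verdict came back.

**How it went:**
- I straddled the cap with the open fingers, tipped the flask over with the back finger and caught it on the front one.
- On the first try, widening the jaw pulled the fingertips up and one came to rest on top of the cap. I dragged the flask back upright by friction and started again. In the last few degrees it came off the fingertip and rocked back to upright on its own.
- On the second try I swung the gripper a quarter turn about the supporting finger. I then slid the leaning flask back to the stop and lowered it by friction between the finger and the stop, to within 1–2 degrees of flat. After that I withdrew forward and up.

**Last checks:**
- **Position:** the top view showed no gap at the stop and the flask's sides parallel to the stand's. The cap measured about 0.146–0.149 m ahead of the stop, and the flask about 10 mm off the plate's middle line.
- **Detection:** in the last top view the network did not mark the clear flask's base. I judged the base contact and squareness by eye, plus the scene-view mark at about +2 mm.
- **Forces:** the highest wrist force I read before it lay flat was about 6.6 N while under 1.4 rad, and about 11 N at the very end. At hand-in the force was near zero and the gripper was about 10 cm clear of the flask. Forces were read only at the end of each move call, so short peaks could have been missed.
- **Turning speed:** I could not measure it. The fastest moments were the two short topples onto the front finger and the rock back to upright. I estimated these at under 3 rad/s, against the 4 rad/s limit.
- **Other bottles:** I never brought the arm near them and they look unmoved in the pictures, but I did not measure them again at the end.

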